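Pack the cold plates and close the medicine cool box

ROBOT

A 6-joint arm with a two-finger parallel gripper is mounted at the origin on the work surface. World frame = base frame: x ahead of the robot, y to its left, z up, the work surface at z = 0. Lengths are in m, angles in rad, forces in N, time in s.
With the tool pointing down it reaches from about 0.35 to 1 m from the base axis. Payload 7.1 kg.
Tool frame: the origin (TCP) lies between the finger pads; the fingertips stand 22 mm ahead of it and the grasp point (between the pads) lies 3 mm ahead of it; x points along the fingers, y is the direction in which the jaws open and shut, and the axes are right-handed (so a half turn about x gives the same grasp; the last joint's range is limited). The gripper opens to 85 mm and grips with 20 to 120 N. Pads are 22 mm wide; open, the fingers measure 114 mm over their backs; the gripper's body (76 mm by 85 mm) begins 54 mm behind the grasp point. The pads swing forward as they close: fully open they stand 13 mm farther back than shut.
Start: joints at [1.125, 0.423, 1.63, -0, 1.089, -0.019], TCP at [0.259, 0.569, 0.253] pointing down, gripper open.
Joint ranges: [-3, 3], [-0.9, 2.11], [0.09, 2.58], [-1.31, 4.45], [0.11, 2.69], [-2.54, 2.54]. Speed limits (rad/s): [2.39, 2.39, 3.01, 3.14, 3.14, 3.14].

INTERFACE

Orientations are given as a rotation vector (axis times angle).
In Python, from rig import manip gives the robot as it stands. The module is installed in compiled form; this text tells all that it offers. Calls block until the motion is done:
- manip.move_to(position, orientation): joint-space move of the TCP to a pose.
- manip.servo_line(position, orientation=None, rate=0.15): straight line of the TCP; orientation=None keeps the orientation; rate is the mean speed in m/s.
- manip.set_joints(angles): joint-space move.
- manip.command_gripper(opening, f_grip=None): finger opening in m; f_grip is the grip in N (None keeps the last); returns when the fingers have stopped.
- manip.hold(seconds).
- manip.solve_ik(position, orientation): joint angles nearest the present ones, or None.
- manip.camera(name): name is "scene" or "side" or "wrist"; returns a dict with "image" (400x640x3 uint8, red, green, blue), "fx", "fy", "cx", "cy" (pixels), "cam_to_world" (4x4, takes a point from camera to world coordinates); the wrist camera has in their place "mount" (4x4, takes a point from camera to tool coordinates, whose origin is the TCP and whose axes are the tool frame's). Camera axes: x right, y down, z forward; pixel columns grow to the right and rows downward; lengths in m; the calibration is good to about 2 mm. The wrist camera is an equidistant fisheye: a pixel r from the principal point sees the ray r / f radians off the axis. A picture is of the moment at which its call begins: read the wrist's pose just before it. There is no depth.
A pose or a line that the arm cannot do raises manip.IKError and nothing moves.
- manip.sign_off(): hands the job in, once; it reports no verdict.
Readings, each from a call of its own:
- manip.get_time(): time.
- manip.get_joint_positions(): joint angles.
- manip.get_joint_vel(): joint speeds.
- manip.get_tau(): joint torques, N m.
- manip.get_position(): TCP position.
- manip.get_ee_rot(): TCP orientation.
- manip.get_contact_force(): force on the tool from outside, world axes, zero at the start.
- manip.get_torque(): the same for the moment, N m.
- manip.get_width(): finger opening in m.
Only numpy, scipy, OpenCV 4.12 (cv2) and the standard library are available. Lean on these libraries where they do the work, as an engineer would, in place of code of your own. Each camera call takes 0.05 s, during which the arm holds its last target.

TASK

Get the medicine cool box ready for the pre-chill: lay every cold plate that is out on the table flat on the floor of the box, ribs up, side by side like a puzzle so that none lies on another. Then put the lid on squarely, fully home, and press the four clips fully down over its edge in opposite-corner order: one clip and the one diagonally across from it first, then the other two. Leave the other things on the table where they are.

Things in the scene. Friction and masses are not known exactly. Their poses are not given: they have to be found in the camera images.
- box_floor (a point): centre of the inner floor of the open pale-grey cool box, fixed to the table. x = its long axis, away from the robot; y to the left. Floor 14 above the table; inside 226 (x) by 170 (y), 50 deep, walls 18. All four plates together just fill it: a grid of 4 (x) by 3 (y) squares of 56 (50 plate, 6 gap). Four open clips outside the long (y) sides stand up to 55 above the rim
- plate_long_center (a point): long L-shaped pale-blue rigid plastic cold plate, 15 thick, grip rib on top (20 wide in x, 34 long in y, 22 high). Shape in its frame, from this point: a strip x -67 to +95, y -30 to +20, and a foot x -67 to -17, y +20 to +76 (162 x 106, both arms 50 wide). The point is on the rib's centre line, 18.5 above the underside; z up through the rib. 0.15 to 0.3 kg. May be absent
- plate_ell_1_center (a point): short L-shaped pale-blue rigid plastic cold plate, 15 thick, grip rib on top (20 wide in x, 34 long in y, 22 high). Shape in its frame, from this point: a strip x -51 to +55, y -30 to +20, and a foot x -51 to -1, y +20 to +76 (106 x 106, both arms 50 wide). The point is on the rib's centre line, 18.5 above the underside; z up through the rib. 0.17 kg. May be absent
- plate_ell_2_center (a point): a second short L-shaped cold plate, the same in every way as plate_ell_1. May be absent
- plate_bar_center (a point): straight pale-blue rigid plastic cold plate, 15 thick, grip rib on top (20 wide in x, 34 long in y, 22 high). Shape: a rectangle x -53 to +53, y -25 to +25, rib across its middle. The point is on the rib's centre line, 18.5 above the underside; z up through the rib. 0.12 kg. May be absent
- lid_center (a point): centre of the loose pale-grey lid, 44 high in all: bar handle 90 long (x), 22 wide (y), from 2 below to 22 above this point; lid plate 262 (x) by 206 (y), 14 to 2 below it; under that a plug 216 x 160, 8 deep, that enters the box with 5 to spare all round. 0.4 kg. Seated, this point is 64 over box_floor; fits either way round
- clip_near_left (a joint): angle (rad) of the dark lid clip at the near left corner, 85 back (-x) and 111 left (+y), 54 up from box_floor (hinge pin, along the box's x). 0 = shut, tongue flat over the lid's edge (stop); 1.57 = tongue upright; to 2.3 = leaning outward. Starts open, 1.75 to 2.2. Stiff hinge, no spring: stays where left, 0.06 N m moves it (1.5 N at the tip)
- clip_far_left (a joint): angle (rad) of the dark lid clip at the far left corner, 85 ahead (+x) and 111 left (+y), 54 up from box_floor (hinge pin, along the box's x). 0 = shut, tongue flat over the lid's edge (stop); 1.57 = tongue upright; to 2.3 = leaning outward. Starts open, 1.75 to 2.2. Stiff hinge, no spring: stays where left, 0.06 N m moves it (1.5 N at the tip)
- clip_near_right (a joint): angle (rad) of the dark lid clip at the near right corner, 85 back (-x) and 111 right (-y), 54 up from box_floor (hinge pin, along the box's x). 0 = shut, tongue flat over the lid's edge (stop); 1.57 = tongue upright; to 2.3 = leaning outward. Starts open, 1.75 to 2.2. Stiff hinge, no spring: stays where left, 0.06 N m moves it (1.5 N at the tip)
- clip_far_right (a joint): angle (rad) of the dark lid clip at the far right corner, 85 ahead (+x) and 111 right (-y), 54 up from box_floor (hinge pin, along the box's x). 0 = shut, tongue flat over the lid's edge (stop); 1.57 = tongue upright; to 2.3 = leaning outward. Starts open, 1.75 to 2.2. Stiff hinge, no spring: stays where left, 0.06 N m moves it (1.5 N at the tip)
- clip_near_left_tip (a point): point near the free end of this clip's tongue, which is 40 wide and 6 thick. Shut, the point lies 38 inward of the hinge pin and 12 above it, the tongue's top 15 above the pin
- clip_far_left_tip (a point): point near the free end of this clip's tongue, which is 40 wide and 6 thick. Shut, the point lies 38 inward of the hinge pin and 12 above it, the tongue's top 15 above the pin
- clip_near_right_tip (a point): point near the free end of this clip's tongue, which is 40 wide and 6 thick. Shut, the point lies 38 inward of the hinge pin and 12 above it, the tongue's top 15 above the pin
- clip_far_right_tip (a point): point near the free end of this clip's tongue, which is 40 wide and 6 thick. Shut, the point lies 38 inward of the hinge pin and 12 above it, the tongue's top 15 above the pin
- syrup: amber medicine bottle, 54 across, 125 high; origin under its centre. To be left alone
- carton: white medicine carton 65 x 45 x 110 high; origin under its centre. To be left alone
- jar: white plastic jar, 64 across, 75 high; origin under its centre. To be left alone

How it is judged:
On the way, in this order (a step that is already met when the one before it is completed fails the run):
1. every cold plate present lies flat on the box floor, none on another (z of plate_long_center in the frame of box_floor between 0.0155 and 0.0215 m and x of plate_long_center in the frame of box_floor between -0.11 and 0.11 m and y of plate_long_center in the frame of box_floor between -0.083 and 0.083 m and angle between each of plate_long_center, plate_ell_1_center, plate_ell_2_center, plate_bar_center's own z axis and vertical below 0.06 rad and z of plate_ell_1_center in the frame of box_floor between 0.0155 and 0.0215 m and x of plate_ell_1_center in the frame of box_floor between -0.11 and 0.11 m and y of plate_ell_1_center in the frame of box_floor between -0.083 and 0.083 m and z of plate_ell_2_center in the frame of box_floor between 0.0155 and 0.0215 m and x of plate_ell_2_center in the frame of box_floor between -0.11 and 0.11 m and y of plate_ell_2_center in the frame of box_floor between -0.083 and 0.083 m and z of plate_bar_center in the frame of box_floor between 0.0155 and 0.0215 m and x of plate_bar_center in the frame of box_floor between -0.11 and 0.11 m and y of plate_bar_center in the frame of box_floor between -0.083 and 0.083 m), for 0.2 s.
2. the lid is seated on the box over the plates, with all four clips still open (all of step 1 and horizontal distance between lid_center and box_floor below 0.009 m and z of lid_center in the frame of box_floor between 0.06 and 0.068 m and angle between the x axis of lid_center and the x axis of box_floor, either way round below 0.07 rad and angle between lid_center's own z axis and vertical below 0.05 rad and value of joint each of clip_near_left, clip_far_left, clip_near_right, clip_far_right above 0.5 rad), for 0.2 s.
3. two diagonally opposite clips are shut while the other two are still open (horizontal distance between lid_center and box_floor below 0.009 m and z of lid_center in the frame of box_floor between 0.06 and 0.068 m and angle between the x axis of lid_center and the x axis of box_floor, either way round below 0.07 rad and angle between lid_center's own z axis and vertical below 0.05 rad and ((value of joint each of clip_near_left, clip_far_right below 0.12 rad and value of joint each of clip_far_left, clip_near_right above 0.5 rad) or (value of joint each of clip_far_left, clip_near_right below 0.12 rad and value of joint each of clip_near_left, clip_far_right above 0.5 rad))), for 0.2 s.
At the end, for the whole second after the job is handed in: every plate present lies flat (within 0.06 rad and 3 mm of floor height) inside the box, the lid is seated (centre within 9 mm, height within 4 mm, square within 0.07 rad) and at rest, all four clips are shut (below 0.12 rad), a diagonal pair having been shut before the other two (all of step 1 and horizontal distance between lid_center and box_floor below 0.009 m and z of lid_center in the frame of box_floor between 0.06 and 0.068 m and angle between the x axis of lid_center and the x axis of box_floor, either way round below 0.07 rad and angle between lid_center's own z axis and vertical below 0.05 rad and value of joint each of clip_near_left, clip_far_left, clip_near_right, clip_far_right below 0.12 rad and linear speed of lid below 0.01 m/s); the robot touches nothing.
It fails at once if the amber bottle is pushed away or knocked over (distance of syrup from where it was at the start of the episode above 0.03 m or angle between syrup's own z axis and vertical above 0.3 rad).
It fails at once if the medicine carton is pushed away or knocked over (distance of carton from where it was at the start of the episode above 0.03 m or angle between carton's own z axis and vertical above 0.3 rad).
It fails at once if the jar is pushed away or knocked over (distance of jar from where it was at the start of the episode above 0.03 m or angle between jar's own z axis and vertical above 0.3 rad).
Of plate_long, plate_ell_1, plate_ell_2, plate_bar only 3 to 4 are there at a start; the rules pass over those that are not, and their reading is None.
At some moment in a run one of plate_long, plate_ell_1, plate_ell_2, plate_bar, lid may be knocked a few centimetres aside while the robot is not near it.
Once in a run the grip may slacken for a moment while it holds something.
It also fails if it takes over 208 s, if anything falls off the work surface, if the arm or the gripper's body presses on something with over 40 N, if the wrist force passes 120 N, or if a joint passes its speed limit or range.

## Working session

There is one attempt and no reset: what is moved stays moved. The work goes in short steps, each a Python script; the robot and the scene stay as the last script left them, time stands still between calls to the robot, and variables do not carry over. Pictures are saved under pics/ and viewed, and the job is handed in when it is done.

```bash
ls; mkdir -p pics
python3 - <<'E'
from rig import manip
import cv2
print(manip.get_time(),manip.get_position(),manip.get_ee_rot(),manip.get_width())
for n in ["scene","side","wrist"]:
    c=manip.camera(n); cv2.imwrite(f"pics/{n}0.png",c["image"][:,:,::-1])
    print(n,c["fx"],c["fy"],c["cx"],c["cy"]); print(c.get("cam_to_world",c.get("mount")).__repr__())
E
```

```text
pics
0.0 [0.25847649 0.56847775 0.25255417] [ 0.33361587  1.54511184 -0.33592145] 0.0858894851990227
scene 404.75797948877306 404.75797948877306 318.33944231562367 200.04826774769606
array([[ 0.70546663,  0.42085717, -0.57025966,  1.25868852],
       [ 0.70847487, -0.39661703,  0.58374506, -0.65470857],
       [ 0.0194986 , -0.81582729, -0.57796681,  0.7388262 ],
       [ 0.        ,  0.        ,  0.        ,  1.        ]])
side 445.32531088751267 445.32531088751267 322.69431643738227 201.49727980092095
array([[ 0.93091707, -0.2419446 ,  0.27359866,  0.26143894],
       [-0.3647917 , -0.65265367,  0.66405587, -0.81459005],
       [ 0.01790044, -0.71798746, -0.69582583,  0.93954498],
       [ 0.        ,  0.        ,  0.        ,  1.        ]])
wrist 309.70691628693146 309.70691628693146 317.6123234528733 198.34125194264482
array([[-9.38860845e-04, -3.22489661e-01,  9.46572521e-01,
        -1.19766678e-01],
       [ 9.99999523e-01, -5.57407155e-04,  8.01948437e-04,
        -9.20915619e-04],
       [ 2.69006216e-04,  9.46572822e-01,  3.22490030e-01,
        -8.27523454e-02],
       [ 0.00000000e+00,  0.00000000e+00,  0.00000000e+00,
         1.00000000e+00]])
```

View pics/scene0.png

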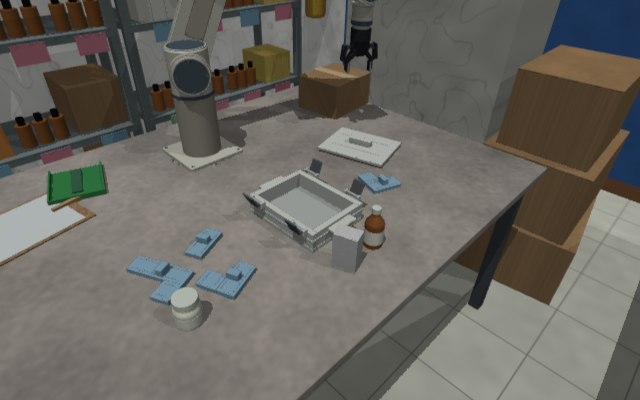

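View pics/side0.png

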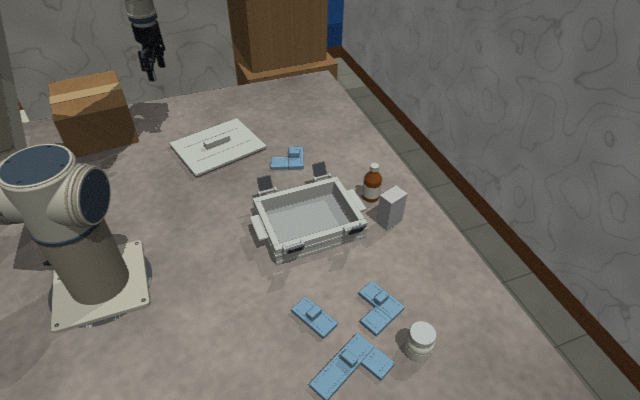

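View pics/wrist0.png

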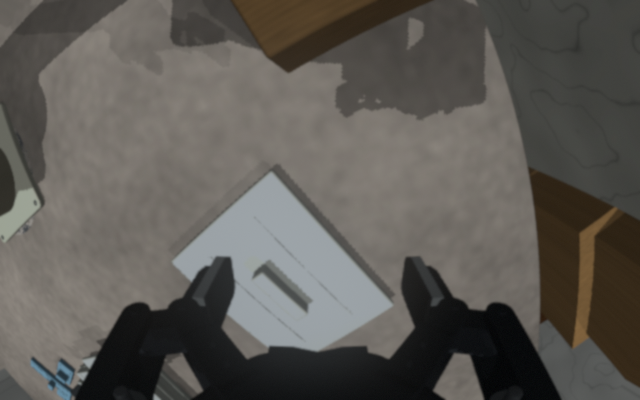

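Run:
```python
import cv2
a=cv2.imread("pics/scene0.png"); b=cv2.imread("pics/side0.png")
cv2.imwrite("pics/z1.png",cv2.resize(a[130:330,120:420],None,fx=2.6,fy=2.6,interpolation=cv2.INTER_CUBIC))
cv2.imwrite("pics/z2.png",cv2.resize(b[110:400,240:450],None,fx=2.05,fy=2.05,interpolation=cv2.INTER_CUBIC))
```

```text
(no output)
```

View pics/z1.png

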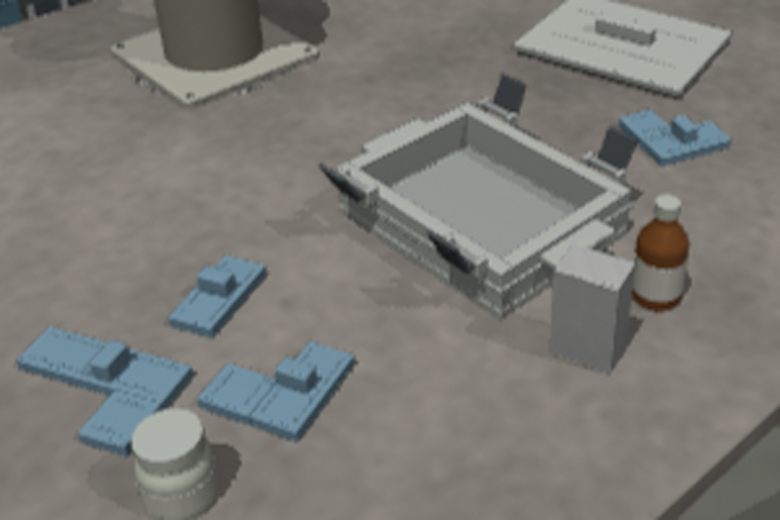

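View pics/z2.png

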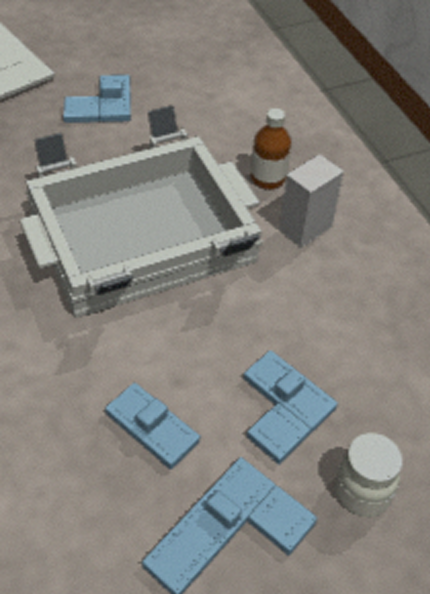

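```bash
cat > h.py <<'E'
import numpy as np, cv2
from scipy.spatial.transform import Rotation as R
from rig import manip
def ray(c,uv,T=None):
    uv=np.asarray(uv,float)
    if "mount" in c:
        d=(uv-[c["cx"],c["cy"]]); r=np.hypot(*d); th=r/c["fx"]
        v=np.r_[d/max(r,1e-9)*np.sin(th),np.cos(th)]; M=T@c["mount"]
    else:
        v=np.r_[(uv-[c["cx"],c["cy"]])/c["fx"],1]; M=c["cam_to_world"]
    return M[:3,3],M[:3,:3]@v
def onz(c,uv,z,T=None):
    o,d=ray(c,uv,T); return (o+d*(z-o[2])/d[2])[:2]
def tcp():
    T=np.eye(4);T[:3,:3]=R.from_rotvec(manip.get_ee_rot()).as_matrix();T[:3,3]=manip.get_position();return T
def shot(n,name=None):
    T=tcp(); c=manip.camera(n)
    if name: cv2.imwrite(f"pics/{name}.png",c["image"][:,:,::-1])
    return c,T
def down(yaw):
    # tool x down, jaw (tool y) along world angle yaw
    y=np.array([np.cos(yaw),np.sin(yaw),0]);x=np.array([0,0,-1.]);z=np.cross(x,y)
    return R.from_matrix(np.c_[x,y,z]).as_rotvec()
def proj(c,P,T=None):
    P=np.asarray(P,float)
    if "mount" in c:
        q=np.linalg.inv(T@c["mount"])@np.r_[P,1];r=np.hypot(q[0],q[1]);th=np.arctan2(r,q[2]);return np.array([c["cx"],c["cy"]])+q[:2]/r*th*c["fx"]
    q=np.linalg.inv(c["cam_to_world"])@np.r_[P,1];return np.array([c["cx"],c["cy"]])+q[:2]/q[2]*c["fx"]
E
python3 - <<'E'
from h import *
c,_=shot("side")
f=lambda x,y:(x/2.05+240,y/2.05+110)
for n,p,z in [("bar",(152,411),.037),("ellF",(290,382),.037),("long",(223,505),.037),("ellB",(112,85),.037),
 ("NL",(28,183),.064),("FL",(200,140),.064),("FR",(258,230),.064),("NR",(75,290),.064),("syr",(271,186),0),("jar",(372,440),.075),("cart",(315,172),.11)]:
    print(n,onz(c,f(*p),z).round(3))
for p in [(170,142),(238,121),(266,148),(197,172)]: print("lid",onz(c,p,.022).round(3))
print("hand",onz(c,(217,143),.044))
s,_=shot("scene")
g=lambda x,y:(x/2.6+120,y/2.6+130)
for n,p,z in [("bar",(220,275),.037),("ellF",(298,370),.037),("long",(113,355),.037),("ellB",(686,125),.037)]:
    print(n,onz(s,g(*p),z).round(3))
print(R.from_rotvec(manip.get_ee_rot()).as_matrix().round(2), manip.get_joint_positions())
E
```

```text
bar [ 0.465 -0.285]
ellF [ 0.629 -0.306]
long [ 0.495 -0.417]
ellB [0.616 0.299]
NL [0.426 0.097]
FL [0.684 0.098]
FR [ 0.686 -0.094]
NR [ 0.43  -0.107]
syr [0.774 0.033]
jar [ 0.663 -0.424]
cart [ 0.781 -0.063]
lid [0.241 0.512]
lid [0.487 0.557]
lid [0.538 0.368]
lid [0.299 0.323]
hand [0.38626546 0.42188034]
bar [ 0.476 -0.28 ]
ellF [ 0.64  -0.301]
long [ 0.507 -0.413]
ellB [0.625 0.298]
[[-0.    0.41  0.91]
 [-0.    0.91 -0.41]
 [-1.   -0.    0.  ]] [ 1.12500022e+00  4.23494097e-01  1.63028224e+00 -3.97827159e-05
  1.08858395e+00 -1.90260108e-02]
```

Run:
```python
from h import *
t=manip.get_time()
manip.move_to([0.557,0.0,0.33],down(np.pi/2)); print(manip.get_time()-t)
c,T=shot("wrist","wbox"); np.savez("pics/wbox.npz",img=c["image"],T=T)
manip.move_to([0.53,-0.33,0.36],down(np.pi/2-.5)); print(manip.get_time()-t)
c,T=shot("wrist","wpl"); np.savez("pics/wpl.npz",img=c["image"],T=T)
```

```text
2.3083
3.6167
```

View pics/wbox.png

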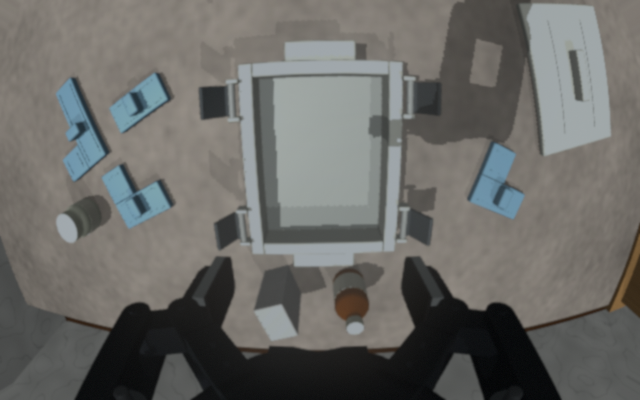

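View pics/wpl.png

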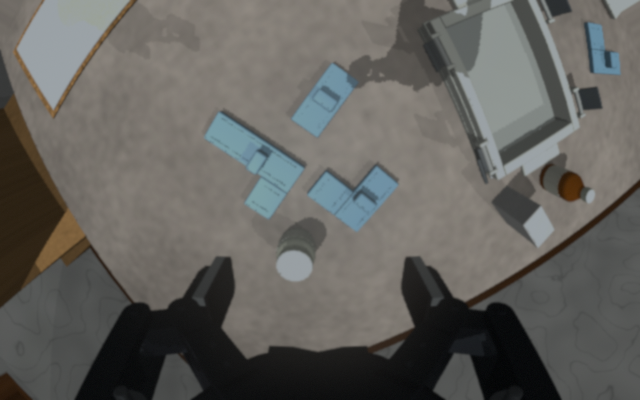

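Run:
```python
import cv2
a=cv2.imread("pics/wpl.png"); b=cv2.imread("pics/wbox.png")
cv2.imwrite("pics/z3.png",cv2.resize(a[50:240,195:405],None,fx=3.1,fy=3.1,interpolation=cv2.INTER_CUBIC))
cv2.imwrite("pics/z4.png",cv2.resize(b[35:275,190:450],None,fx=2.4,fy=2.4,interpolation=cv2.INTER_CUBIC))
```

```text
(no output)
```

View pics/z3.png

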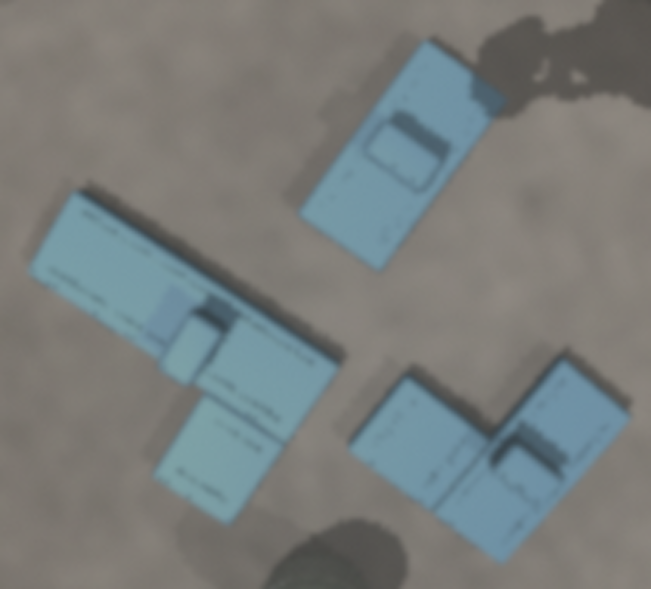

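View pics/z4.png

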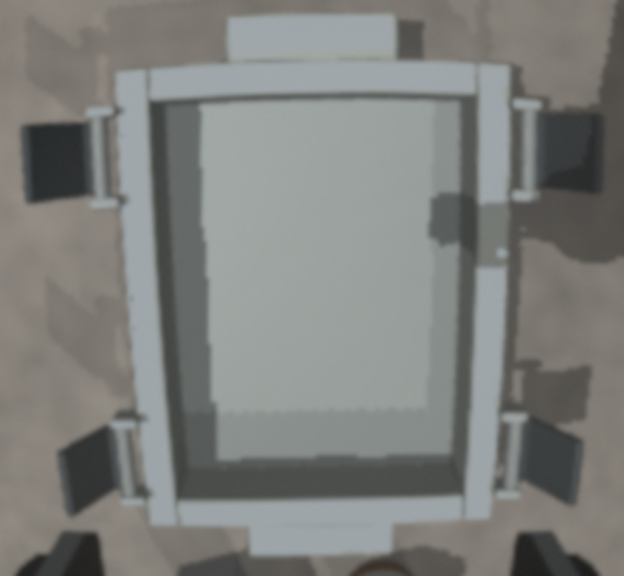

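```bash
cat >> h.py <<'E'
def blue(img,vmin=0,sat=55):
    hsv=cv2.cvtColor(img,cv2.COLOR_RGB2HSV)
    m=cv2.inRange(hsv,(90,sat,vmin),(115,255,255))
    return cv2.morphologyEx(m,cv2.MORPH_CLOSE,np.ones((5,5),np.uint8))
E
python3 - <<'E'
from h import *
c=manip.camera("wrist")
d=np.load("pics/wbox.npz");T=d["T"]
P=np.array([onz(c,(x/2.4+190,y/2.4+35),.064,T) for x,y in [(149,97),(476,95),(463,498),(179,500)]])
print(P.round(4),P.mean(0),[np.linalg.norm(P[i]-P[i-1]).round(4) for i in range(4)])
P=np.array([onz(c,(x/2.4+190,y/2.4+35),.064,T) for x,y in [(116,71),(511,65),(489,516),(150,522)]])
print(P.round(4),P.mean(0),[np.linalg.norm(P[i]-P[i-1]).round(4) for i in range(4)])
d=np.load("pics/wpl.npz");T=d["T"];im=d["img"]
print(im[60+50,330],im[50+35,195+70],im[58+50,310-6])
m=blue(im,100); cv2.imwrite("pics/m1.png",m)
for k in cv2.findContours(m,cv2.RETR_EXTERNAL,cv2.CHAIN_APPROX_NONE)[0]:
    if cv2.contourArea(k)<300: continue
    a=cv2.approxPolyDP(k,4,True)[:,0]
    W=np.array([onz(c,p,.015,T) for p in a]); print(a.tolist()); print(W.round(3).tolist())
E
```

```text
[[ 0.4455 -0.0807]
 [ 0.444   0.0875]
 [ 0.6716  0.0926]
 [ 0.6725 -0.0745]] [0.55841604 0.00624069] [np.float64(0.2271), np.float64(0.1682), np.float64(0.2277), np.float64(0.1671)]
[[ 0.4306 -0.0981]
 [ 0.4266  0.1062]
 [ 0.6842  0.1099]
 [ 0.6878 -0.0933]] [0.55729425 0.00614392] [np.float64(0.2573), np.float64(0.2043), np.float64(0.2576), np.float64(0.2032)]
[101 131 146] [125 121 114] [116 151 164]
[[397, 184], [375, 166], [355, 190], [325, 172], [308, 194], [357, 230]]
[[0.636, -0.242], [0.592, -0.262], [0.612, -0.307], [0.564, -0.335], [0.583, -0.375], [0.676, -0.334]]
[[219, 112], [205, 137], [260, 174], [245, 202], [269, 217], [303, 167]]
[[0.401, -0.431], [0.423, -0.472], [0.518, -0.425], [0.546, -0.472], [0.587, -0.45], [0.541, -0.361]]
[[334, 64], [292, 117], [317, 136], [357, 82]]
[[0.426, -0.245], [0.466, -0.338], [0.509, -0.319], [0.465, -0.228]]
[[588, 23], [593, 71], [619, 74], [617, 53], [610, 52], [610, 67], [604, 64], [601, 26]]
[[0.531, 0.279], [0.624, 0.244], [0.659, 0.341], [0.615, 0.355], [0.605, 0.327], [0.634, 0.311], [0.622, 0.291], [0.547, 0.324]]
```

View pics/m1.png

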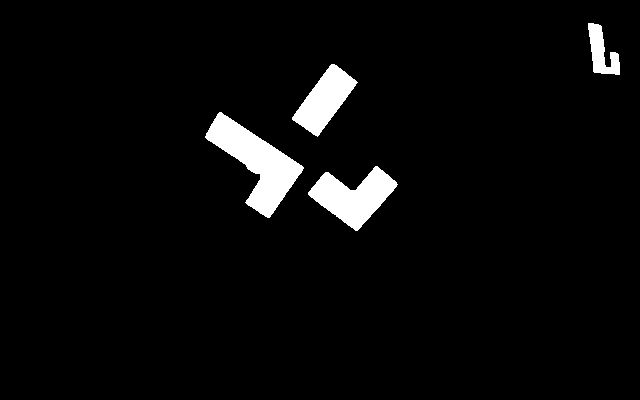

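Run:
```python
from h import *
s,_=shot("side","side1"); c,_=shot("scene","scene1")
t=manip.get_time(); print(t)
cv2.imwrite("pics/z5.png",cv2.resize(s["image"][150:270,240:380,::-1],None,fx=5,fy=5,interpolation=cv2.INTER_CUBIC))
cv2.imwrite("pics/z6.png",cv2.resize(c["image"][150:260,235:380,::-1],None,fx=5,fy=5,interpolation=cv2.INTER_CUBIC))
```

```text
4.0667
```

View pics/z5.png

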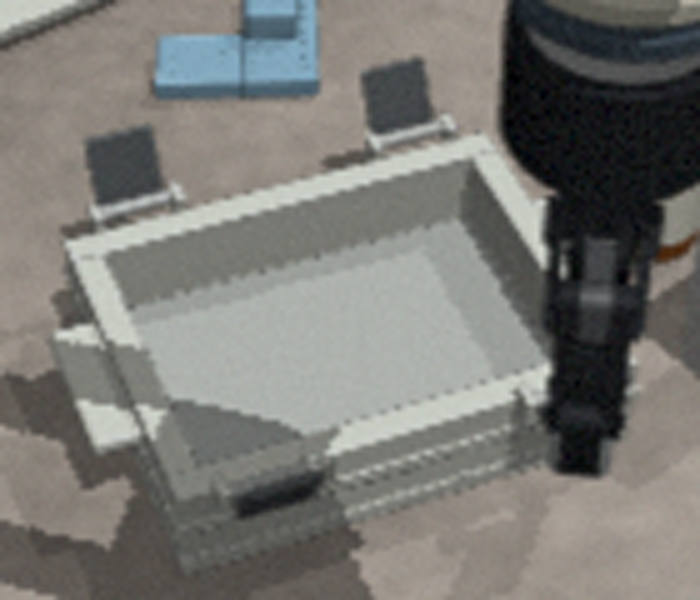

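View pics/z6.png

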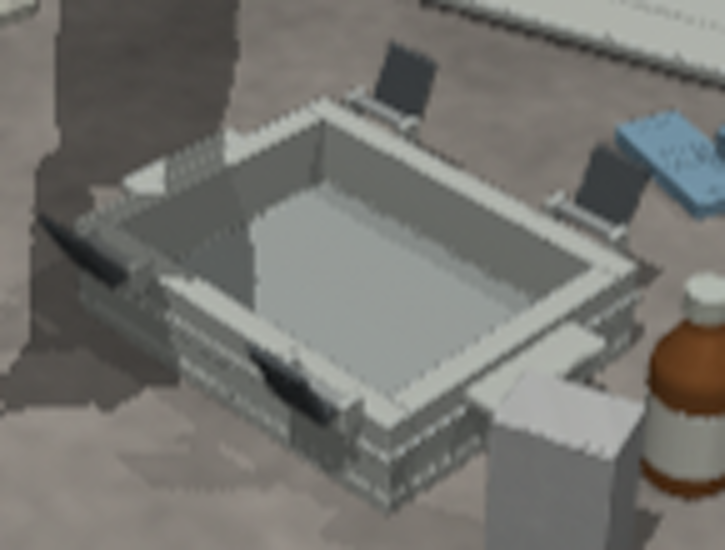

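Run:
```python
from h import *
s=manip.camera("side"); c=manip.camera("scene")
q=lambda c,p,x0,y0,z:onz(c,(p[0]/5+x0,p[1]/5+y0),z)
P=np.array([q(c,p,235,150,.064) for p in [(118,232),(326,122),(590,265),(385,400)]]); print(P.round(4),P.mean(0))
P=np.array([q(s,p,240,150,.064) for p in [(107,255),(470,167),(187,487)]]); print(P.round(4))
a=cv2.imread("pics/side0.png");cv2.imwrite("pics/z7.png",cv2.resize(a[150:270,240:380],None,fx=5,fy=5,interpolation=cv2.INTER_CUBIC))
```

```text
[[ 0.4607 -0.0867]
 [ 0.4541  0.0841]
 [ 0.6713  0.0888]
 [ 0.6774 -0.0806]] [0.56585429 0.00141006]
[[ 0.4444  0.0829]
 [ 0.665   0.0808]
 [ 0.4361 -0.0954]]
```

View pics/z7.png

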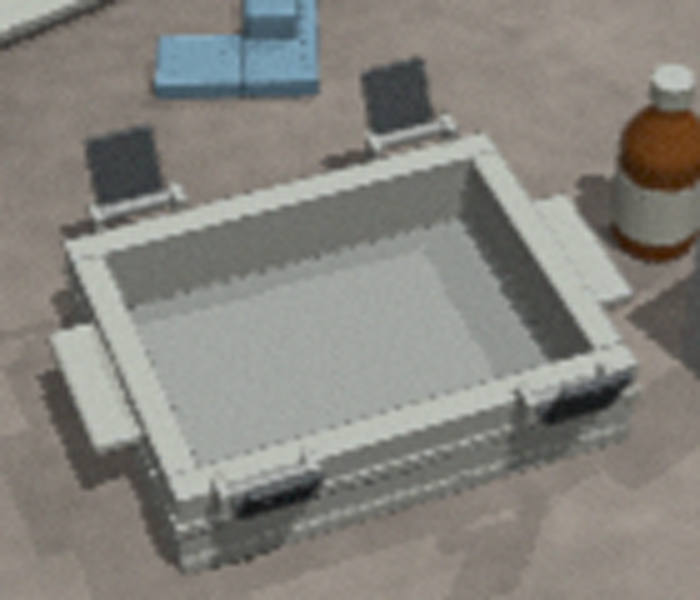

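Run:
```python
from h import *
s=manip.camera("side")
P=np.array([onz(s,(p[0]/5+240,p[1]/5+150),.064) for p in [(197,465),(107,258),(472,167),(592,352)]]); print(P.round(4),P.mean(0))
for n,y in [("wb0",0),("wb1",np.pi)]:
    manip.move_to([0.557,0.0 ,0.30],down(y))
    c,T=shot("wrist",n); np.savez(f"pics/{n}.npz",img=c["image"],T=T)
print(manip.get_time(),manip.get_joint_positions())
```

```text
[[ 0.4453 -0.0831]
 [ 0.4437  0.0806]
 [ 0.6661  0.0804]
 [ 0.6697 -0.0813]] [ 0.55619955 -0.00084576]
6.0083 [-2.20742208e-02  2.70934945e-01  1.73805276e+00  9.43214678e-06
  1.13252328e+00 -2.15213128e-02]
```

View pics/wb0.png

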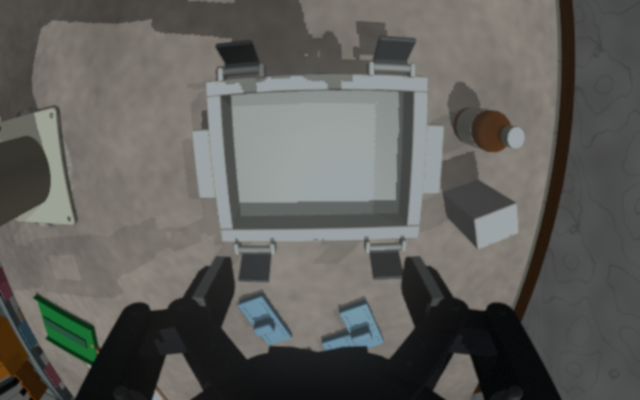

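View pics/wb1.png

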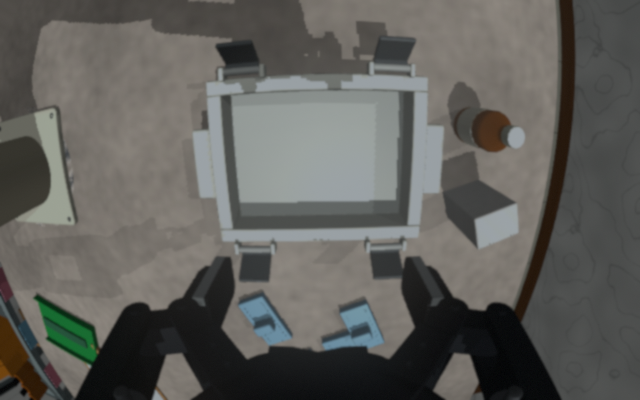

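Run:
```python
from h import *
manip.move_to([0.557,0.0 ,0.33],down(-np.pi/2))
c,T=shot("wrist","wb2"); np.savez(f"pics/wb2.npz",img=c["image"],T=T)
print(manip.get_time(),manip.get_joint_positions().round(3),T.round(2))
a=cv2.imread("pics/wb2.png"); b=cv2.imread("pics/wb0.png")
cv2.imwrite("pics/z8.png",cv2.resize(a[35:275,190:450],None,fx=2.4,fy=2.4,interpolation=cv2.INTER_CUBIC))
cv2.imwrite("pics/z9.png",cv2.resize(b[65:255,190:450],None,fx=3,fy=3,interpolation=cv2.INTER_CUBIC))
```

```text
7.4583 [-0.021  0.241  1.706 -0.     1.195  1.549] [[-0.    0.   -1.    0.56]
 [-0.   -1.   -0.   -0.  ]
 [-1.    0.    0.    0.33]
 [ 0.    0.    0.    1.  ]]
```

View pics/z8.png

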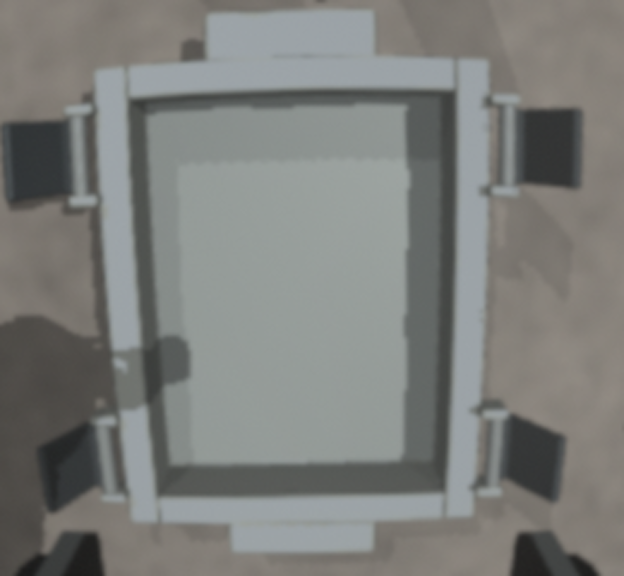

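View pics/z9.png

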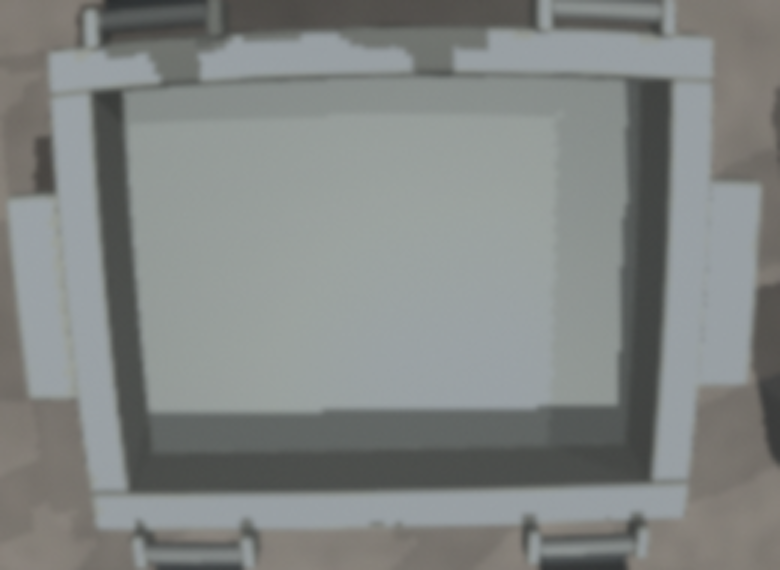

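Run:
```python
from h import *
c=manip.camera("wrist")
def go(f,px,x0,y0,k):
    T=np.load(f"pics/{f}.npz")["T"]
    P=np.array([onz(c,(x/k+x0,y/k+y0),.064,T) for x,y in px])  # order NR NL FL FR
    m=P.mean(0); ax=(P[2]+P[3]-P[0]-P[1]); ay=(P[1]+P[2]-P[0]-P[3])
    print(f,m.round(4),"yaw x,y",np.degrees([np.arctan2(ax[1],ax[0]),np.arctan2(-ay[0],ay[1])]).round(2),np.linalg.norm(ax)/2,np.linalg.norm(ay)/2)
go("wbox",[(149,97),(476,95),(463,498),(179,500)],190,35,2.4)
go("wb2",[(443,494),(158,497),(131,98),(454,92)],190,35,2.4)
go("wb0",[(128,492),(91,95),(671,83),(651,482)],190,65,3)
```

```text
wbox [0.5577 0.0074] yaw x,y [1.42 0.44] 0.22722484616837954 0.1675984130485511
wb2 [0.5575 0.0048] yaw x,y [1.   0.81] 0.2253863245365683 0.16667451391761123
wb0 [0.559  0.0055] yaw x,y [1.19 1.24] 0.22523316258505935 0.16701879991199797
```

Run:
```python
from h import *
c=manip.camera("wrist");c2=manip.camera("wrist");print(np.abs(c["mount"]-c2["mount"]).max(),c["fx"]-c2["fx"])
d=np.load("pics/wbox.npz");T=d["T"];im=d["img"]
m=blue(im,70)
for k in cv2.findContours(m,cv2.RETR_EXTERNAL,cv2.CHAIN_APPROX_NONE)[0]:
    if cv2.contourArea(k)<300: continue
    a=cv2.approxPolyDP(k,4,True)[:,0]
    W=np.array([onz(c,p,.015,T) for p in a]); print(a.tolist()); print(W.round(3).tolist())
a=cv2.imread("pics/wbox.png")
cv2.imwrite("pics/z10.png",cv2.resize(a[130:230,455:535],None,fx=5,fy=5,interpolation=cv2.INTER_CUBIC))
```

```text
1.462183759226186e-07 0.0
[[102, 177], [129, 227], [170, 206], [158, 181], [133, 191], [120, 166]]
[[0.583, -0.373], [0.675, -0.332], [0.635, -0.238], [0.592, -0.254], [0.609, -0.307], [0.565, -0.327]]
[[492, 142], [468, 198], [513, 218], [523, 194], [505, 185], [515, 154]]
[[0.528, 0.276], [0.621, 0.243], [0.658, 0.346], [0.613, 0.358], [0.598, 0.314], [0.544, 0.326]]
[[70, 78], [56, 94], [69, 123], [66, 135], [77, 141], [63, 160], [75, 180], [105, 151]]
[[0.401, -0.429], [0.423, -0.471], [0.481, -0.439], [0.501, -0.452], [0.515, -0.423], [0.547, -0.47], [0.586, -0.445], [0.538, -0.356]]
[[157, 74], [110, 107], [121, 131], [168, 100]]
[[0.425, -0.24], [0.465, -0.335], [0.507, -0.316], [0.467, -0.222]]
```

View pics/z10.png

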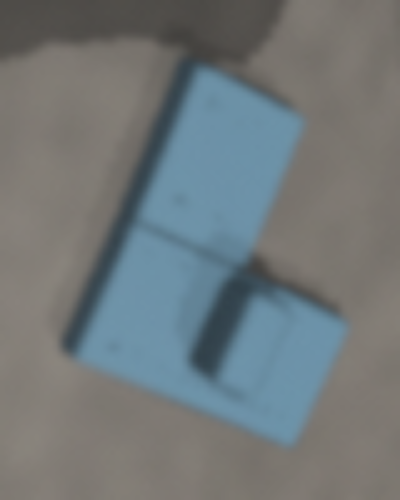

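```bash
cat >> h.py <<'E'
OFF={"ell":(.002,.023,.106,.106),"long":(.014,.023,.162,.106),"bar":(0,0,.106,.05)}
def look(xy,yaw,z=.2,name=None,vmin=70):
    """move over xy, look, return list of blue rects on z=.015 plane: centre,dims,angle"""
    if xy is not None: manip.move_to([xy[0],xy[1],z],down(yaw))
    manip.hold(.1)
    c,T=shot("wrist",name); m=blue(c["image"],vmin); out=[]
    for k in cv2.findContours(m,cv2.RETR_EXTERNAL,cv2.CHAIN_APPROX_NONE)[0]:
        if cv2.contourArea(k)<800: continue
        W=np.array([onz(c,p,.015,T) for p in k[:,0]])
        r=cv2.minAreaRect((W*1000).astype(np.float32))
        out.append((np.array(r[0])/1000,np.array(r[1]),r[2],cv2.contourArea(k)))
    return out,c,T
def rib(rect,kind,yaw0):
    cen,dim,ang,_=rect
    a=np.radians(ang); yaw=a+np.round((yaw0-a)/(np.pi/2))*np.pi/2
    o=OFF[kind]; Rm=np.array([[np.cos(yaw),-np.sin(yaw)],[np.sin(yaw),np.cos(yaw)]])
    return cen-Rm@np.array(o[:2]),yaw
E
python3 - <<'E'
from h import *
o,c,T=look((.628,-.298),np.radians(-66.5),.2,"lF")
for r in o: print(r, rib(r,"ell",np.radians(113.5)))
print(manip.get_time())
E
```

```text
(array([ 0.46985486, -0.29090793]), array([63.80766678, 90.1661911 ]), 27.1812686920166, 2290.0) (array([ 0.49122849, -0.2821805 ]), np.float64(2.045198960339839))
(array([ 0.49634851, -0.42710785]), array([159.06390381,  80.39733124]), 26.24077796936035, 4231.5) (array([ 0.51786251, -0.41873242]), np.float64(2.0287843006450266))
(array([ 0.61192926, -0.308242  ]), array([104.51989746, 104.47499084]), 23.301698684692383, 6778.5) (array([ 0.6338444, -0.3009807]), np.float64(1.9774876901504106))
9.0167
```

View pics/lF.png

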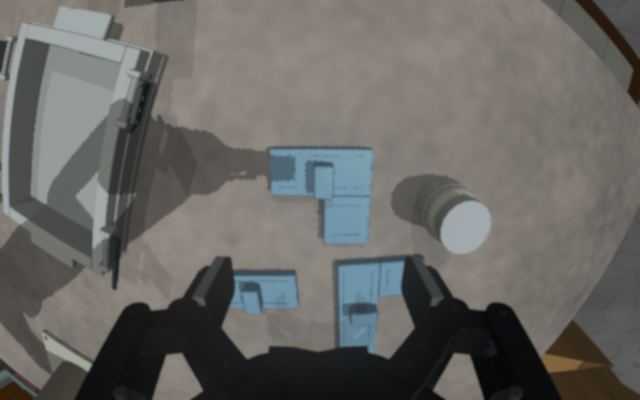

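Run:
```python
import cv2
a=cv2.imread("pics/lF.png")
cv2.imwrite("pics/z11.png",cv2.resize(a[135:255,255:385],None,fx=5,fy=5,interpolation=cv2.INTER_CUBIC))
```

```text
(no output)
```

View pics/z11.png

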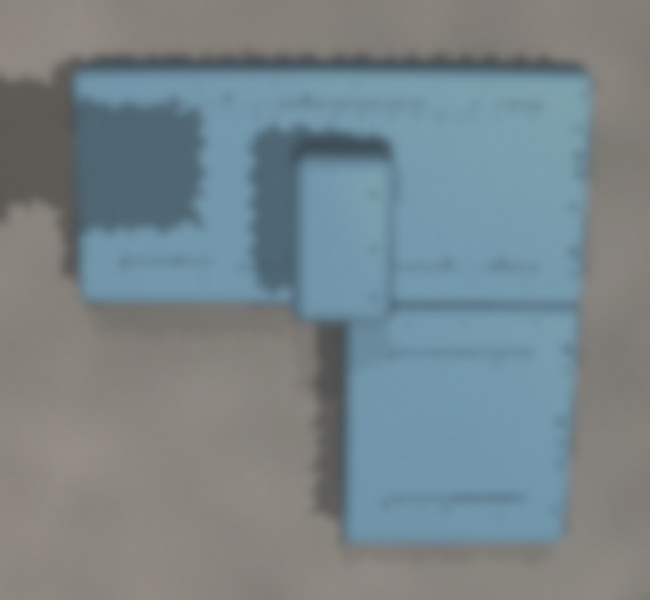

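```bash
cat >> h.py <<'E'
def pick(xy,yaw,z=.040,up=.25,opening=.06,f=60):
    o=down(yaw)
    manip.command_gripper(opening,f)
    manip.move_to([xy[0],xy[1],.11],o)
    manip.servo_line([xy[0],xy[1],z],o,rate=.12)
    manip.command_gripper(0.0,f); manip.hold(.15)
    w=manip.get_width()
    manip.servo_line([xy[0],xy[1],z+.12],o,rate=.2)
    return w,manip.get_width()
E
python3 - <<'E'
from h import *
c=manip.camera("wrist");T=tcp()
p=onz(c,(323.8,182.3),.037,T);print(p)
xy=(np.array([.6338,-.3010])+p)/2
print(pick(xy,np.radians(113.3-180)), manip.get_time(), manip.get_contact_force())
shot("wrist","hF"); shot("side","hFs")
E
```

```text
[ 0.63349703 -0.30209978]
(0.018745661802821896, 0.018516421233280015) 11.9667 [ 0.52565959  1.14685001 -1.54007687]
```

View pics/hF.png

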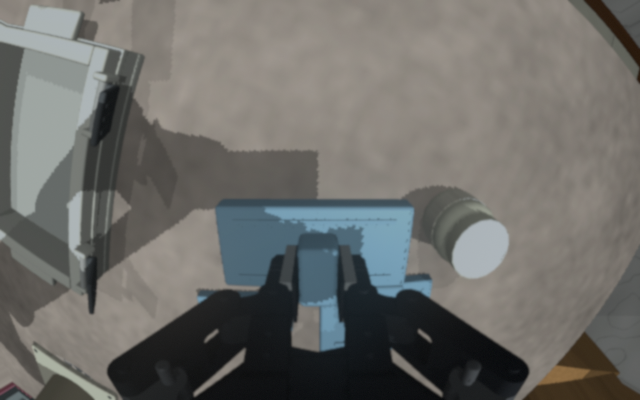

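View pics/hFs.png

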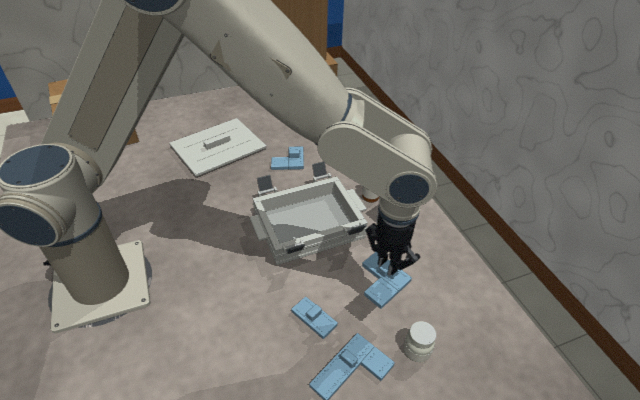

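```bash
cat >> h.py <<'E'
def ontool(c,uv,x):
    """ray hit on plane tool-x = x; returns tool (y,z)"""
    o,d=ray(c,uv,np.eye(4)); return (o+d*(x-o[0])/d[0])[1:]
E
python3 - <<'E'
import cv2
a=cv2.imread("pics/hF.png")
cv2.imwrite("pics/z12.png",cv2.resize(a[190:310,205:425],None,fx=3.5,fy=3.5,interpolation=cv2.INTER_CUBIC))
E
```

```text
(no output)
```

View pics/z12.png

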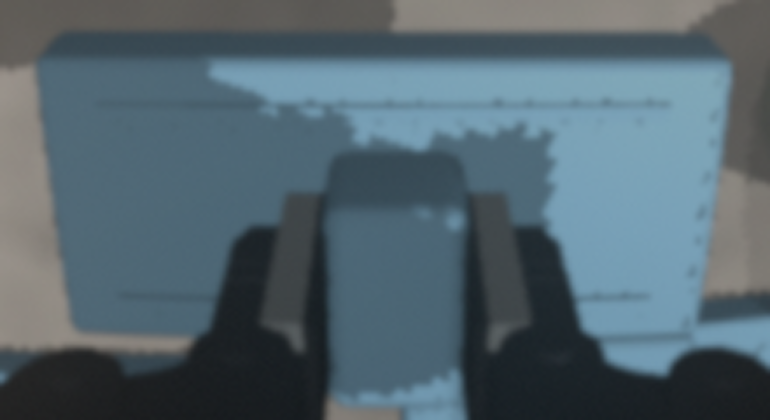

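Run:
```python
from h import *
c=manip.camera("wrist")
for p in [(38,60),(732,62),(75,330)]:
    print(ontool(c,(p[0]/3.5+205,p[1]/3.5+190),.025))
for p in [(332,210),(463,210)]: print("rib",ontool(c,(p[0]/3.5+205,p[1]/3.5+190),.003))
```

```text
[-0.05194473 -0.02850784]
[ 0.05048773 -0.02818861]
[-0.05219816  0.01931377]
rib [-0.00726113 -0.01629336]
rib [ 0.00952789 -0.0162833 ]
```

```bash
cat >> h.py <<'E'
BOX=np.array([.558,.006]); BY=np.radians(1.05)
def b2w(p): 
    cs,sn=np.cos(BY),np.sin(BY); return BOX+np.array([cs*p[0]-sn*p[1],sn*p[0]+cs*p[1]])/1000
def w2b(w):
    d=(np.asarray(w)-BOX)*1000; cs,sn=np.cos(BY),np.sin(BY); return np.array([cs*d[0]+sn*d[1],-sn*d[0]+cs*d[1]])
E
python3 - <<'E'
from h import *
w=b2w((-33,-30)); o=down(-np.pi/2+BY)
p=manip.get_position(); manip.servo_line([p[0],p[1],.22],rate=.25)
manip.move_to([w[0],w[1],.2],o)
manip.servo_line([w[0],w[1],.085],o,rate=.15)
print(manip.get_width(),manip.get_time(),w)
shot("wrist","pF"); shot("scene","pFs")
E
```

```text
0.018713091463043646 14.5667 [ 0.52555529 -0.02459969]
```

View pics/pF.png

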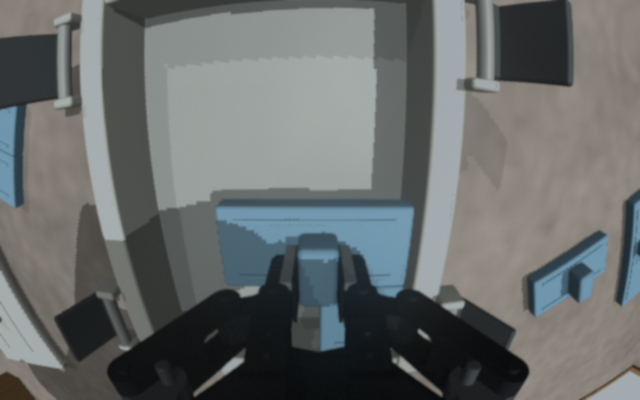

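View pics/pFs.png

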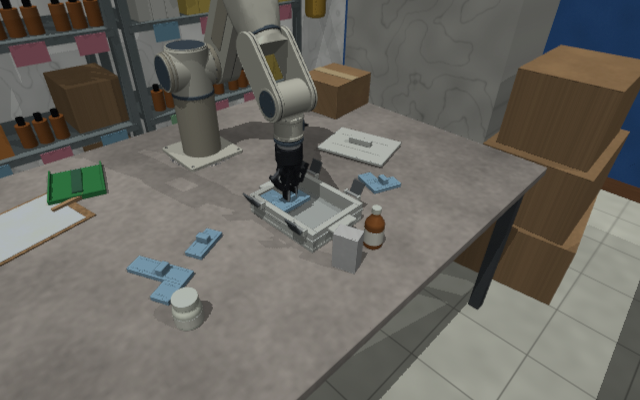

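```bash
cat >> h.py <<'E'
def release(w,yaw,z=.0555,op=.034):
    o=down(yaw)
    manip.servo_line([w[0],w[1],z],o,rate=.06)
    f=manip.get_contact_force()
    manip.command_gripper(op); manip.hold(.1)
    manip.servo_line([w[0],w[1],.16],o,rate=.2)
    return f
def inbox(name,z=.33,yaw=-np.pi/2):
    """overview: plates' rects on top plane in box"""
    manip.move_to([.557,0,z],down(yaw)); manip.hold(.1)
    c,T=shot("wrist",name); np.savez(f"pics/{name}.npz",img=c["image"],T=T); return c,T
E
python3 - <<'E'
from h import *
w=b2w((-33,-30))
print(release(w,-np.pi/2+BY), manip.get_time())
c,T=inbox("i1")
m=blue(c["image"],60)
for k in cv2.findContours(m,cv2.RETR_EXTERNAL,cv2.CHAIN_APPROX_NONE)[0]:
    if cv2.contourArea(k)<800: continue
    W=np.array([onz(c,p,.029,T) for p in k[:,0]])
    if abs(W.mean(0)-BOX).max()>.12: continue
    B=np.array([w2b(x) for x in W]); print(cv2.minAreaRect(B.astype(np.float32)),B.min(0),B.max(0))
E
```

```text
[-1.63275415  0.52283594  3.71796145] 16.3833
((-57.15190505981445, -28.224102020263672), (106.70582580566406, 104.55402374267578), 0.07576262205839157) [-110.47031786  -80.49008834] [-3.751855   24.08386785]
```

View pics/i1.png

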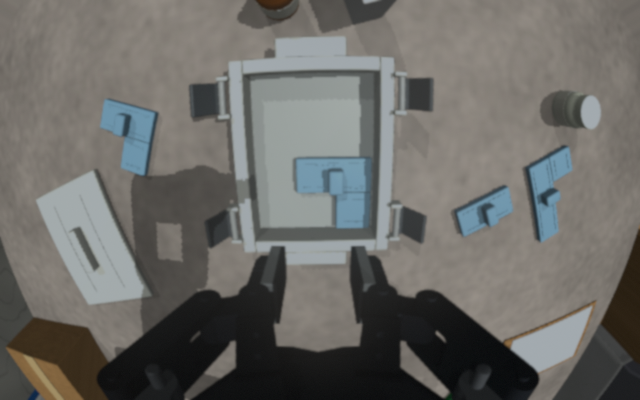

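Run:
```python
from h import *
manip.command_gripper(.06)
o,c,T=look((.466,-.282),np.radians(-66.5),.2,"lB",)
for r in o: print(r, rib(r,"bar",np.radians(-66.5)))
print(manip.get_time())
```

```text
(array([ 0.46833478, -0.47767068]), array([163.70326233, 106.76895142]), 26.802967071533203, 6071.0) (array([ 0.46833478, -0.47767068]), np.float64(-1.1029963020930196))
(array([ 0.46721695, -0.28223062]), array([ 50.20333862, 104.24853516]), 25.543107986450195, 4603.0) (array([ 0.46721695, -0.28223062]), np.float64(-1.1249849912388816))
(array([ 0.49835736, -0.00505148]), array([110.25308228,  90.7527771 ]), 1.1455481052398682, 3505.0) (array([ 0.49835736, -0.00505148]), np.float64(-1.5508027406184783))
19.0167
```

View pics/lB.png

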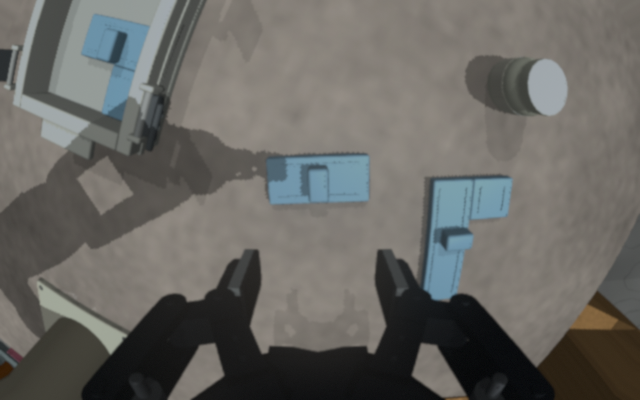

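```bash
cat >> h.py <<'E'
def place(tgt,yaw,check=None):
    w=b2w(tgt); o=down(yaw)
    p=manip.get_position(); manip.servo_line([p[0],p[1],.22],rate=.25)
    manip.move_to([w[0],w[1],.2],o)
    manip.servo_line([w[0],w[1],.085],o,rate=.15)
    if check: shot("wrist",check)
    print("w",manip.get_width())
    return release(w,yaw)
def rects(c,T,vmin=60):
    m=blue(c["image"],vmin)
    for k in cv2.findContours(m,cv2.RETR_EXTERNAL,cv2.CHAIN_APPROX_NONE)[0]:
        if cv2.contourArea(k)<800: continue
        W=np.array([onz(c,p,.029,T) for p in k[:,0]])
        if abs(W.mean(0)-BOX).max()>.12: continue
        B=np.array([w2b(x) for x in W]); print([np.round(q,1) for q in cv2.minAreaRect(B.astype(np.float32))],B.min(0).round(1),B.max(0).round(1))
E
python3 - <<'E'
from h import *
print(pick((.4672,-.2822),np.radians(-64.46)))
print(place((-84,28),-np.pi/2+BY,"pB"),manip.get_time())
c,T=inbox("i2"); rects(c,T)
E
```

```text
(0.01887983985921253, 0.018607252150169604)
w 0.01860503789735519
[-1.07923466 -0.23849422 -0.32417572] 26.0333
[array([-57.3,  -0.3]), array([160.5, 107.6]), np.float64(89.7)] [-111.   -80.7] [-3.6 80.1]
```

View pics/i2.png

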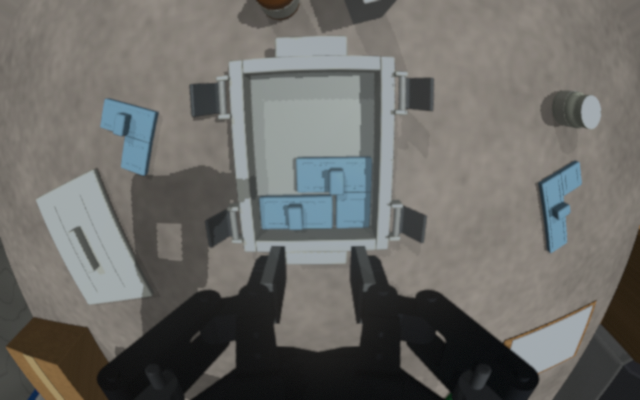

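Run:
```python
from h import *
d=np.load("pics/i2.npz");c=manip.camera("wrist")
p=onz(c,(561,210),.037,d["T"]);print(p)
manip.command_gripper(.06)
o,c,T=look(p,np.radians(10),.21,"lL")
for r in o: print(r, rib(r,"long",np.radians(206)))
print(manip.get_time())
```

```text
[ 0.47524815 -0.44104957]
(array([ 0.46694247, -0.47871179]), array([159.87895203, 105.25756073]), 26.431795120239258, 8459.5) (array([ 0.46924094, -0.45188425]), np.float64(3.6029145056505385))
29.6833
```

View pics/lL.png

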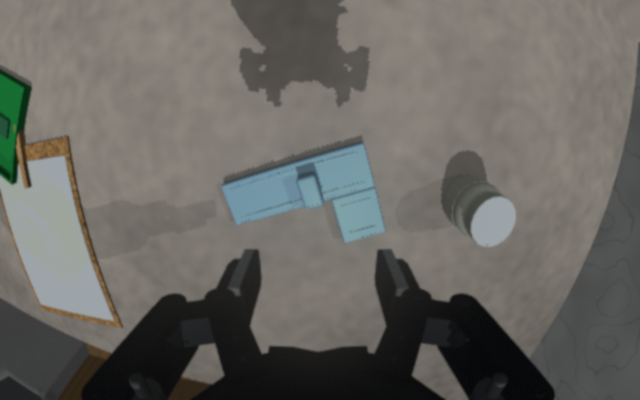

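Run:
```python
from h import *
c=manip.camera("wrist");print(onz(c,(311,192),.037,tcp()))
print(pick((.4692,-.4519),np.radians(26.43),f=90))
w=b2w((42,51))
p=manip.get_position(); manip.servo_line([p[0],p[1],.22],rate=.25)
manip.move_to([w[0],w[1],.2],down(BY))
print(manip.get_width(),manip.get_time())
shot("wrist","pL")
```

```text
[ 0.47095885 -0.45241602]
(0.017686292910553097, 0.017840264166852596)
0.01801741614089706 34.8083
```

View pics/pL.png

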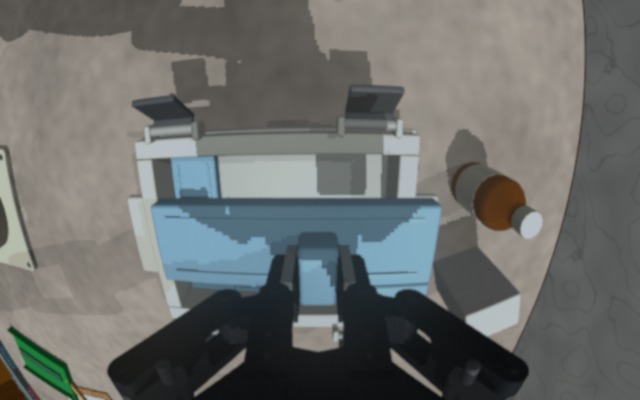

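Run:
```python
from h import *
w=b2w((42,51))
manip.servo_line([w[0],w[1],.09],down(BY),rate=.15); print(manip.get_contact_force())
shot("wrist","pL2")
```

```text
[ 0.57244952 -0.22953371 -2.19049174]
```

View pics/pL2.png

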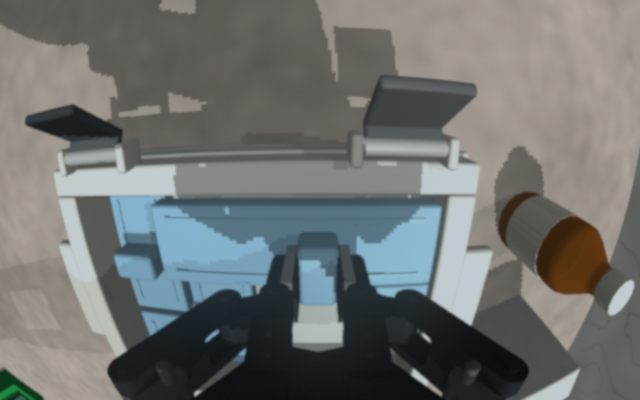

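```bash
python3 - <<'E'
from h import *
w=b2w((42,51))
print(release(w,BY),manip.get_time())
c,T=inbox("i3"); rects(c,T)
E
python3 -c "
import cv2
a=cv2.imread('pics/i3.png');cv2.imwrite('pics/z13.png',cv2.resize(a[45:265,180:440],None,fx=2.7,fy=2.7,interpolation=cv2.INTER_CUBIC))"
```

```text
[-3.5887084  -0.65080722  3.60153491] 37.5917
[array([-1.3, -0.5]), array([160.8, 219.2]), np.float64(89.7)] [-110.8  -80.6] [108.5  80.4]
```

View pics/z13.png

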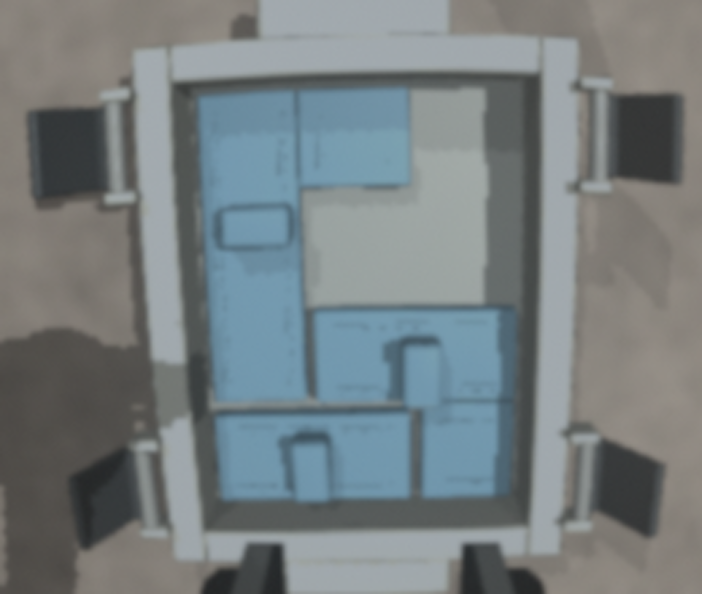

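View pics/i3.png

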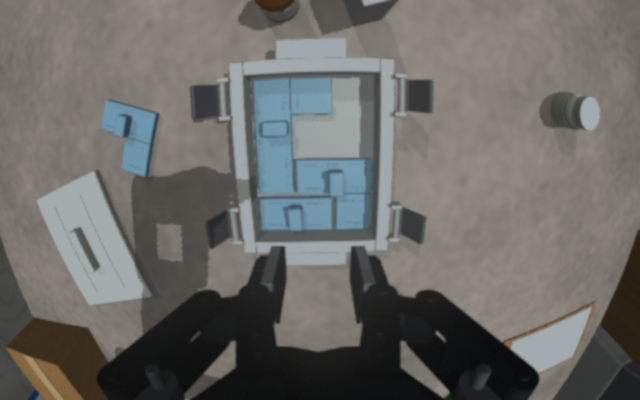

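Run:
```python
from h import *
c=manip.camera("wrist");T=np.load("pics/i3.npz")["T"]
for p in [(360,187),(315,308),(505,308),(303,250),(410,130)]:
    print(w2b(onz(c,(p[0]/2.7+180,p[1]/2.7+45),.029,T)).round(1))
p=onz(c,(122,124),.037,T);print(p)
manip.command_gripper(.06)
o,c,T=look(p,np.radians(70),.2,"lE")
for r in o: print(r, rib(r,"ell",np.radians(70)))
print(manip.get_time())
```

```text
[57.8 -1.8]
[-3.6 22.5]
[ -4.9 -75.1]
[26.6 27.6]
[ 86.1 -26.9]
[0.61847709 0.29667195]
(array([ 0.55733881, -0.02231797]), array([229.46270752, 139.99047852]), 1.163543462753296, 7219.0) (array([ 0.58037468, -0.02385051]), np.float64(1.5911039912099976))
(array([0.59391772, 0.3137262 ]), array([104.27893066, 104.9641571 ]), 71.52552032470703, 7328.0) (array([0.61509865, 0.30454098]), np.float64(1.2483558288682615))
41.6667
```

View pics/lE.png

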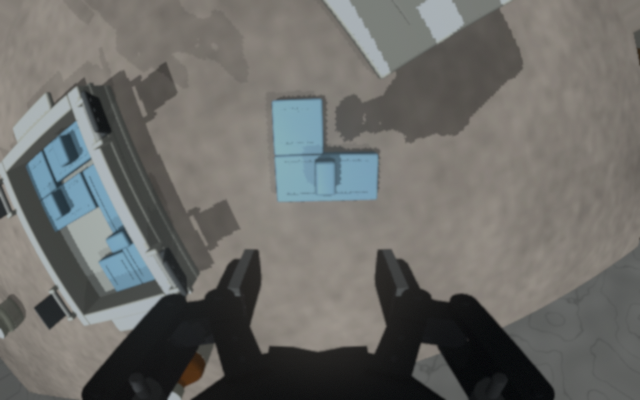

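Run:
```python
from h import *
c=manip.camera("wrist");p=onz(c,(326,178),.037,tcp());print(p)
xy=np.array([.6151,.3045])*.6+p*.4
print(pick(xy,np.radians(71.5),f=90))
w=b2w((53.5,-52))
p=manip.get_position(); manip.servo_line([p[0],p[1],.22],rate=.25)
manip.move_to([w[0],w[1],.2],down(BY))
manip.servo_line([w[0],w[1],.09],down(BY),rate=.15); print(manip.get_contact_force())
print(manip.get_width(),manip.get_time())
shot("wrist","pE")
```

```text
[0.61493066 0.30546313]
(0.018071154421954762, 0.017901759100286994)
[-0.43517116  0.48838991 -1.32335125]
0.017807098227104717 47.0583
```

View pics/pE.png

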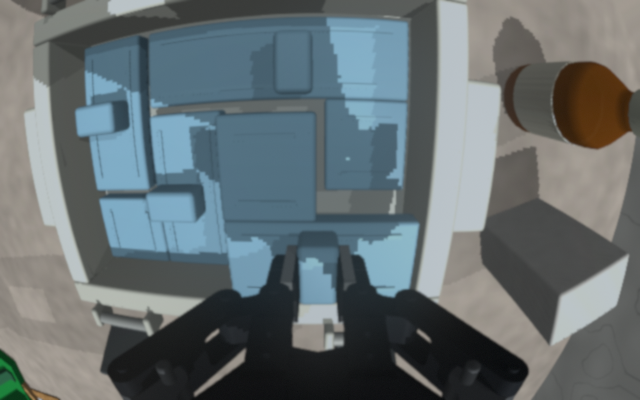

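Run:
```python
from h import *
c=manip.camera("wrist");T=tcp()
zt=T[2,3]-.025
print("foot UL,UR,mid-left",[w2b(onz(c,p,zt,T)).round(1) for p in [(219,114),(314,112),(222,200)]])
print("arm R end",[w2b(onz(c,p,zt,T)).round(1) for p in [(420,222)]])
print("hole: ellF edge, long strip, long foot near edge, longfoot right edge",[w2b(onz(c,p,.029,T)).round(1) for p in [(217,150),(270,101),(326,150),(365,189)]])
```

```text
foot UL,UR,mid-left [array([ 7.3, 23.4]), array([52.7, 23. ]), array([  5.6, -20. ])]
arm R end [array([108.5, -32.4])]
hole: ellF edge, long strip, long foot near edge, longfoot right edge [array([-7.3, -0.4]), array([26.8, 28.1]), array([59.5, -1.5]), array([ 83.9, -25.7])]
```

```bash
python3 - <<'E'
from h import *
w=b2w((52.5,-51.5))
print(release(w,BY),manip.get_time())
c,T=inbox("i4"); rects(c,T)
E
python3 -c "
import cv2
a=cv2.imread('pics/i4.png');cv2.imwrite('pics/z14.png',cv2.resize(a[45:265,180:440],None,fx=2.7,fy=2.7,interpolation=cv2.INTER_CUBIC))"
```

```text
[-4.12261401  1.09466502  4.65544976] 48.9583
[array([-2., -1.]), array([161.4, 220.9]), np.float64(89.6)] [-112.2  -81.9] [108.6  80.4]
```

View pics/z14.png

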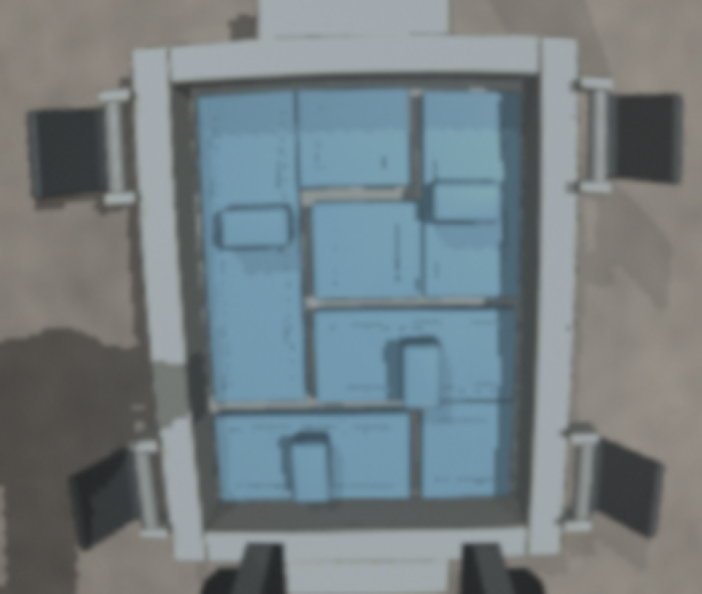

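View pics/i4.png

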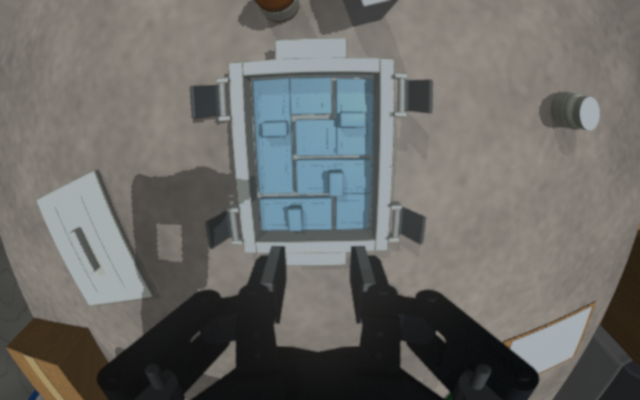

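Run:
```python
from h import *
T=np.load("pics/i4.npz")["T"];c=manip.camera("wrist")
p=onz(c,(86,250),.044,T);print(p)
manip.command_gripper(.06)
manip.move_to([p[0],p[1],.25],down(np.radians(100))); manip.hold(.1)
c,T=shot("wrist","lid1");np.savez("pics/lid1.npz",T=T,img=c["image"]);print(manip.get_time())
```

```text
[0.39980813 0.43194584]
53.2917
```

View pics/lid1.png

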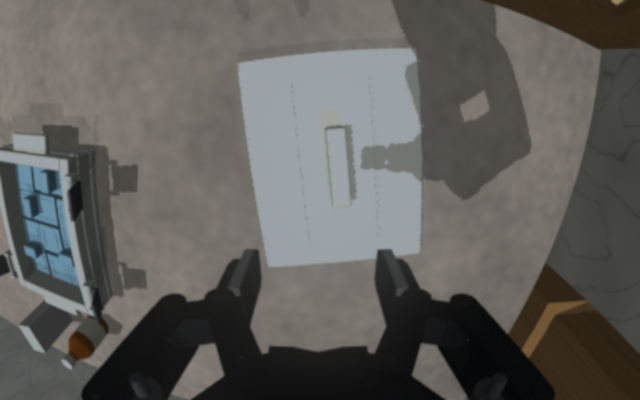

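Run:
```python
from h import *
a=cv2.imread("pics/lid1.png")
cv2.imwrite("pics/z15.png",cv2.resize(a[35:280,225:435],None,fx=2.4,fy=2.4,interpolation=cv2.INTER_CUBIC))
c=manip.camera("wrist");T=tcp()
P=np.array([onz(c,p,.020,T) for p in [(238,63),(416,47),(422,252),(268,267)]])
print(P.round(4),P.mean(0),[np.linalg.norm(P[i]-P[i-1]).round(4) for i in range(4)])
for i,j in [(0,3),(1,2)]: d=P[j]-P[i];print(np.degrees(np.arctan2(d[1],d[0])))
for i,j in [(0,1),(3,2)]: d=P[j]-P[i];print(np.degrees(np.arctan2(d[1],d[0]))-90)
```

```text
[[0.293  0.3213]
 [0.2377 0.516 ]
 [0.4865 0.5878]
 [0.5421 0.3889]] [0.38981557 0.4535134 ] [np.float64(0.2581), np.float64(0.2023), np.float64(0.259), np.float64(0.2065)]
15.180395350390453
16.105799082533157
15.86095071944358
15.602380726344691
```

View pics/z15.png

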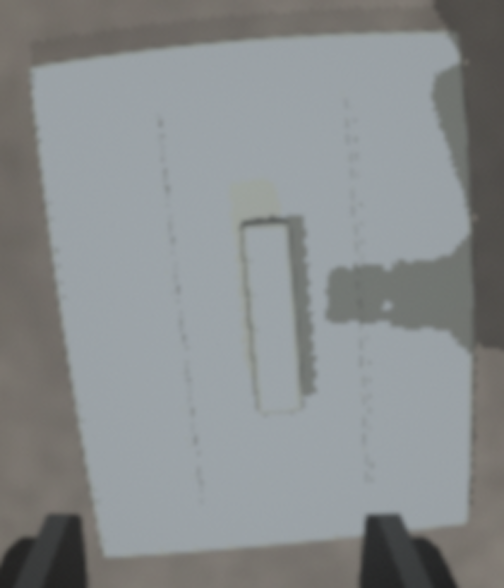

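Run:
```python
from h import *
c=manip.camera("wrist");T=tcp()
H=np.array([onz(c,(x/2.4+225,y/2.4+35),.044,T) for x,y in [(243,224),(289,222),(302,410),(258,412)]]);print(H.mean(0))
P=np.array([onz(c,p,.020,T) for p in [(238.75,62.9),(415.4,48.75),(420,251.7),(268.75,266.25)]]);print(P.mean(0))
xy=(H.mean(0)+P.mean(0))/2
print(xy,pick(xy,np.radians(105.7),z=.045,f=110))
p=manip.get_position(); manip.servo_line([p[0],p[1],.26],rate=.25)
w=BOX; manip.move_to([w[0],w[1],.24],down(np.pi/2+BY))
print(manip.get_width(),manip.get_time())
manip.servo_line([w[0],w[1],.15],rate=.15)
shot("wrist","pLid");shot("side","pLid_s");shot("scene","pLid_c")
```

```text
[0.38987493 0.45260762]
[0.38986518 0.45311446]
[0.38987006 0.45286104] (0.01977972257629765, 0.01948299272190282)
0.019852663917988206 58.55
```

View pics/pLid.png

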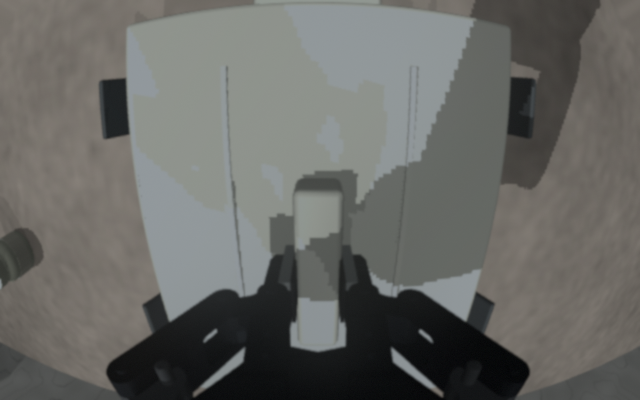

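View pics/pLid_s.png

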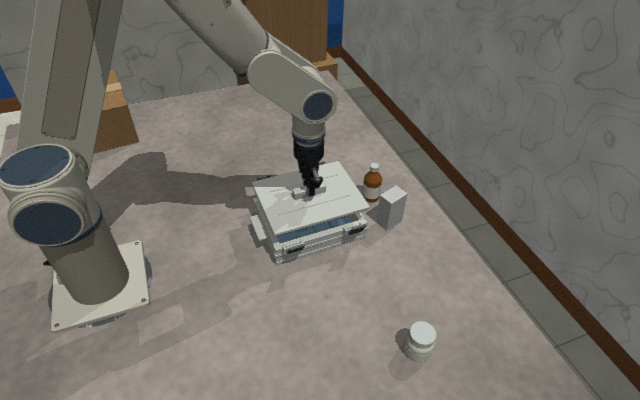

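View pics/pLid_c.png

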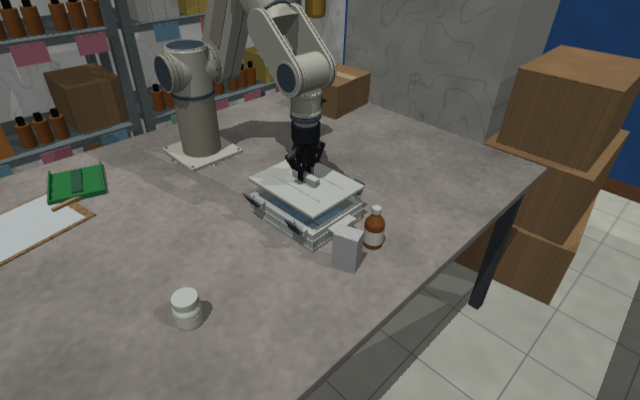

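Run:
```python
from h import *
w=BOX
print(manip.get_contact_force().round(1))
for z in [.118,.110,.106,.104,.102,.101]:
    manip.servo_line([w[0],w[1],z],rate=.05); f=manip.get_contact_force(); print(z,f.round(1),manip.get_torque().round(2),manip.get_width().round(4))
    if f[2]>12: break
shot("wrist","pLid2");shot("side","pLid2_s");print(manip.get_time())
```

```text
[-0.4 -0.2 -4. ]Traceback (most recent call last):
  File "<stdin>", line 5, in <module>
AttributeError: 'float' object has no attribute 'round'
```

Run:
```python
from h import *
w=BOX
for z in [.110,.106,.104,.102,.101]:
    manip.servo_line([w[0],w[1],z],rate=.05); f=manip.get_contact_force(); print(z,f.round(1),manip.get_torque().round(2),manip.get_width())
    if f[2]>12: break
shot("wrist","pLid2");shot("side","pLid2_s");print(manip.get_time())
```

```text
0.11 [ 1.1 -0.2 -3.7] [ 0.01 -0.02  0.03] 0.019706461551573073
0.106 [ 0.5  0.2 -3.6] [-0.04  0.04 -0.02] 0.01949572186352522
0.104 [ 0.1 -0.6 -3.4] [-0.05 -0.02 -0.02] 0.01996871404044023
0.102 [ 1.3  0.5 -1.5] [ 0.03 -0.07 -0.01] 0.019540085515487048
0.101 [-2.4 -0.1  8.8] [-0.    0.48  0.03] 0.019815701264298744
61.65
```

View pics/pLid2.png

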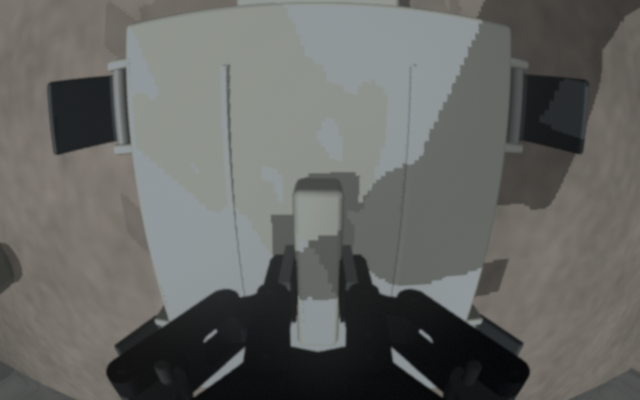

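View pics/pLid2_s.png

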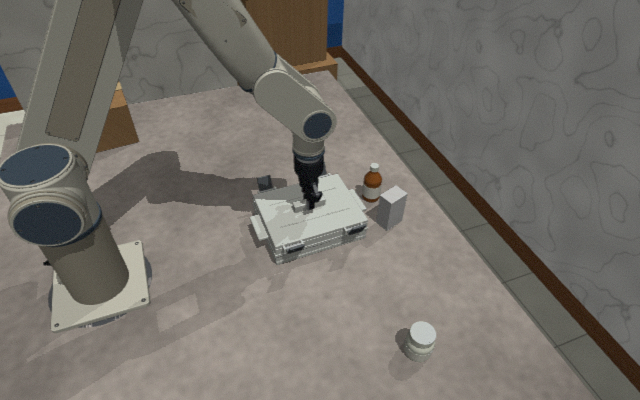

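Run:
```python
from h import *
manip.command_gripper(.05); manip.hold(.2)
p=manip.get_position(); manip.servo_line([p[0],p[1],.2],rate=.2)
manip.move_to([.557,0,.33],down(np.pi/2)); manip.hold(.1)
c,T=shot("wrist","i5"); np.savez("pics/i5.npz",T=T,img=c["image"]); shot("side","i5s"); shot("scene","i5c");print(manip.get_time())
a=cv2.imread("pics/i5.png");cv2.imwrite("pics/z16.png",cv2.resize(a[35:275,180:450],None,fx=2.4,fy=2.4,interpolation=cv2.INTER_CUBIC))
a=cv2.imread("pics/i5s.png");b=cv2.imread("pics/i5c.png")
cv2.imwrite("pics/z17.png",np.hstack([cv2.resize(a[150:270,240:380],(400,343)),cv2.resize(b[150:270,235:375],(400,343))]))
```

```text
63.725
```

View pics/z16.png

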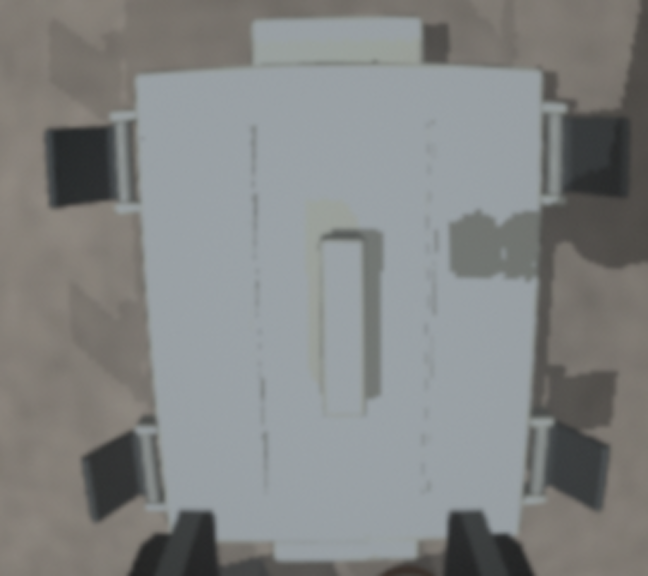

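View pics/z17.png

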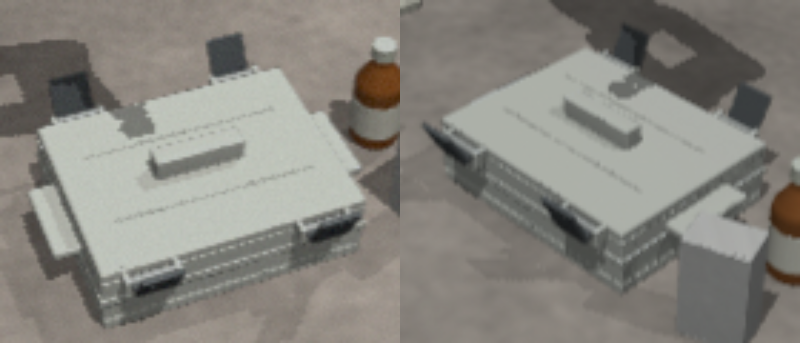

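```bash
cat >> h.py <<'E'
def clip(sx,sy,first=True):
    yaw=BY; o=down(yaw); PIN=.068; D=11.
    def pt(u,z): # inner corner u (mm inward), tip height above pin mm
        w=b2w((sx*85,sy*(111-(u-D)))); return [w[0],w[1],PIN+z/1000+.022]
    def go(u,z,r=.12):
        manip.servo_line(pt(u,z),o,rate=r)
    manip.move_to(pt(-50,70),o)
    go(-50,20,.2)
    f0=manip.get_contact_force()
    go(-30,20,.08); go(-8,20,.08); print("push",(manip.get_contact_force()-f0).round(1))
    go(-8,38,.15)
    s=30
    for th in [1.1,.9,.7,.5,.3,.15,0]:
        go(s*np.cos(th)-15*np.sin(th), s*np.sin(th)+15*np.cos(th),.1)
    print("arc",(manip.get_contact_force()-f0).round(1))
    for z in [14,13,12,11]:
        go(s,z,.03); f=manip.get_contact_force()-f0; print(z,f.round(1))
        if f[2]>12: break
    go(s,70,.25)
E
python3 - <<'E'
from h import *
c=manip.camera("wrist");T=np.load("pics/wb0.npz")["T"]
print("carton top",[onz(c,p,.11,T).round(3) for p in [(518,208),(520,232),(480,248)]],"base",onz(c,(444,190),0,T).round(3))
T=np.load("pics/i5.npz")["T"]
H=np.array([onz(c,(x/2.4+180,y/2.4+35),.100,T) for x,y in [(322,238),(363,238),(366,413),(324,413)]]);print("lid in box mm",w2b(H.mean(0)).round(1))
manip.command_gripper(0.0,40); print(manip.get_width())
clip(-1,1); print(manip.get_time(),manip.get_position())
shot("side","c1s");shot("scene","c1c");shot("wrist","c1w")
a=cv2.imread("pics/c1s.png");b=cv2.imread("pics/c1c.png")
cv2.imwrite("pics/z18.png",np.hstack([cv2.resize(a[140:270,240:390],(400,347)),cv2.resize(b[150:270,235:375],(400,347))]))
E
```

```text
carton top [array([ 0.807, -0.036]), array([ 0.82 , -0.069]), array([ 0.76 , -0.089])] base [ 0.747 -0.047]
lid in box mm [-0.2 -0.1]
-3.212805799764102e-05
push [1.  1.1 0.9]
arc [-0.9 -0.4  3.6]
14 [-2.9 -1.1 15. ]
69.8417 [0.47182893 0.09650147 0.16064099]
```

View pics/z18.png

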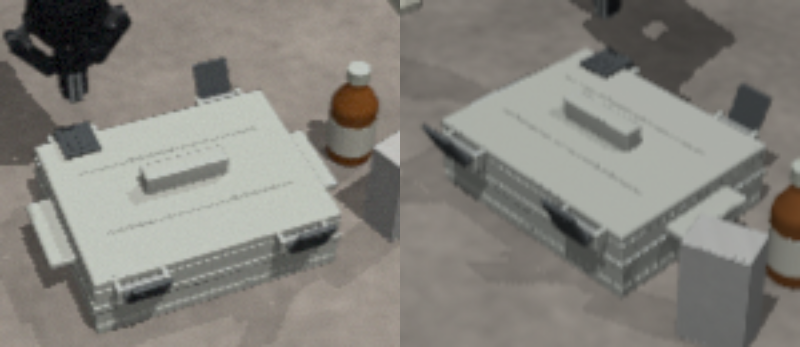

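View pics/c1w.png

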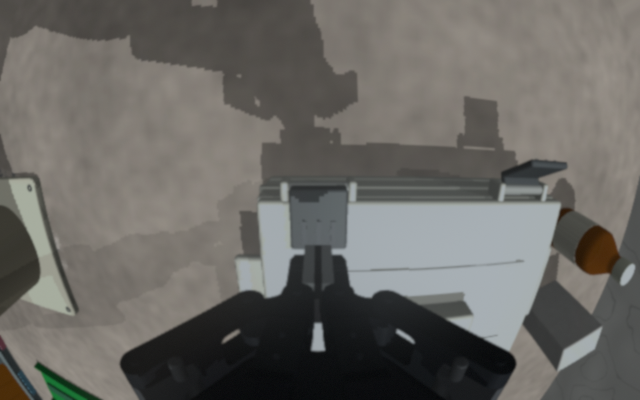

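Run:
```python
from h import *
p=manip.get_position();manip.servo_line([p[0],p[1],.2],rate=.25)
clip(1,-1); print(manip.get_time(),manip.get_position())
shot("side","c2s");shot("scene","c2c");shot("wrist","c2w")
a=cv2.imread("pics/c2s.png");b=cv2.imread("pics/c2c.png")
cv2.imwrite("pics/z19.png",np.hstack([cv2.resize(a[140:270,240:390],(400,347)),cv2.resize(b[150:270,235:375],(400,347))]))
```

```text
push [ 0.3 -1.8  2.4]
arc [-1.2 -0.   3.8]
14 [-3.   0.5 10.6]
13 [-5.7  1.6 16.7]
75.625 [ 0.64524767 -0.08448568  0.16099717]
```

View pics/z19.png

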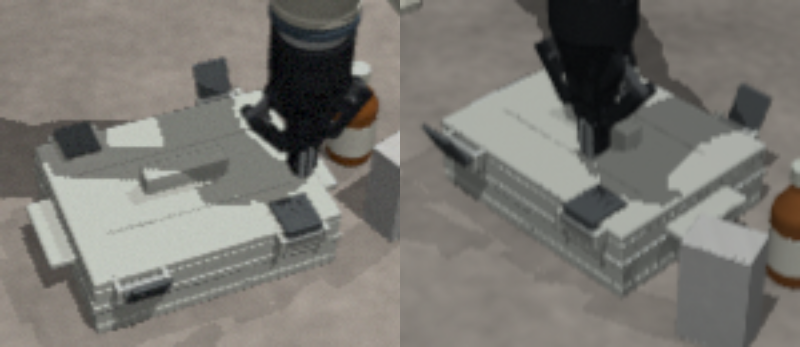

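View pics/c2w.png

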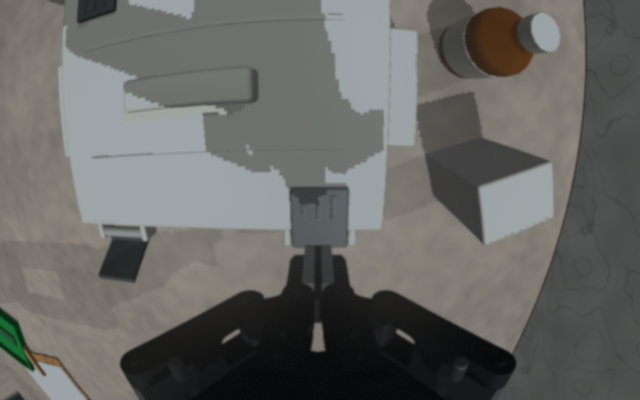

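Run:
```python
from h import *
manip.hold(.3)
for s in [(1,1),(-1,-1)]:
    p=manip.get_position();manip.servo_line([p[0],p[1],.2],rate=.25)
    clip(*s); print(manip.get_time(),manip.get_position())
p=manip.get_position();manip.servo_line([p[0],p[1],.2],rate=.25)
manip.move_to([.4,.0,.38],down(np.pi/2)); manip.hold(.2)
shot("side","c4s");shot("scene","c4c");c,T=shot("wrist","c4w"); np.savez("pics/c4w.npz",T=T)
a=cv2.imread("pics/c4s.png");b=cv2.imread("pics/c4c.png")
cv2.imwrite("pics/z20.png",np.hstack([cv2.resize(a[140:270,240:390],(400,347)),cv2.resize(b[150:270,235:375],(400,347))]))
```

```text
push [1.1 2.  2.2]
arc [-0.4  0.8  2.5]
14 [-2.6 -0.5  9.4]
13 [-4.8 -0.5 16.1]
81.5417 [0.64189836 0.09957252 0.16105046]
push [ 1.5 -2.8  1.8]
arc [-0.  -0.2  2.6]
14 [-3.2  1.6 13.8]
86.925 [ 0.47522502 -0.08761896  0.16066266]
```

View pics/z20.png

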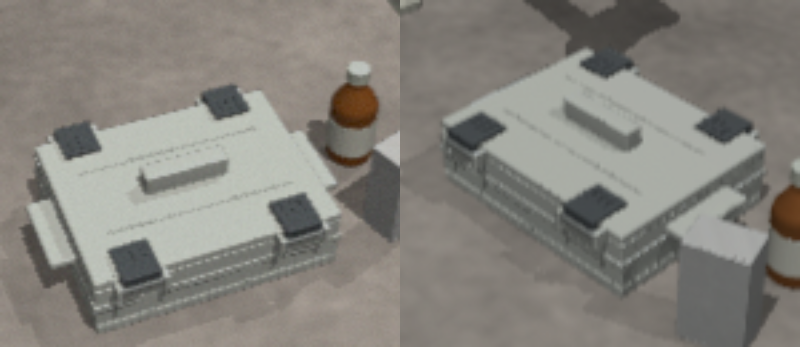

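View pics/c4w.png

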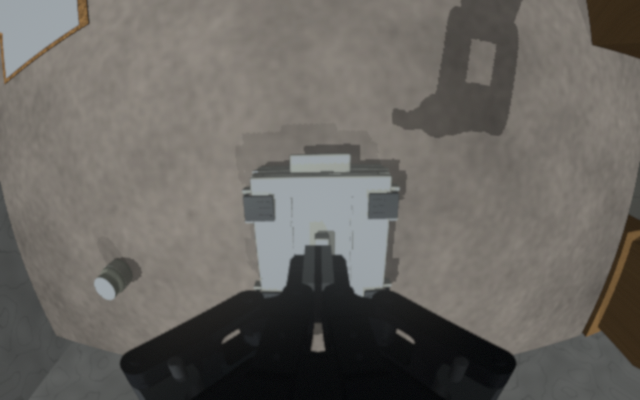

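All four clips lie flat over the lid in both fixed views. The bottle, carton and jar are where they started, and the arm is clear, so I am handing the job in.

Run:
```python
from h import *
manip.sign_off(); print(manip.get_time())
```

```text
the job is handed in; nothing more can be done
the job is handed in; nothing more can be done
```

I laid all four cold plates flat in the box as a puzzle, put the lid on, and shut the clips in the order near-left, far-right, far-left, near-right. I handed the job in at about 87 s of the 208 s; sign-off gives no verdict.

- **Plates:** the overhead picture taken before the lid went on shows all four ribs up with none overlapping. Their combined outline sits within about 2 mm of the box centre. The long plate had been knocked a few centimetres aside during the run, so I measured it again before picking it up.
- **Lid:** it met the box at the expected height, and its handle measured within 1 mm of the box centre before I pressed the clips. I did not measure the lid again after that, only looked at it in the final pictures.
- **Clips:** each one took 14–17 N within 1–2 mm of its fully shut height, and the last side and scene pictures show all four flat over the lid. The joint angles cannot be read directly, so this is from force and images only.
- **Other things:** the bottle, carton and jar look unmoved in the last pictures, judged by eye.
- **Disagreement:** the scene and side cameras put the box centre up to about 8 mm away from the wrist camera's estimate. I used the wrist camera, and the fit of the plates and lid agreed with it.

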